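# Fetch the offcut from behind the jar and the tape measure

## Robot

A 6-joint arm with a two-finger parallel gripper is mounted at the origin on a cart in front of the work surface, level with it; the furniture and walls round the work are solid. World frame = base frame: x ahead of the robot, y to its left, z up, the work surface at z = 0. Lengths are in m, angles in rad, forces in N, time in s.
With the tool pointing down it reaches from about 0.3 to 0.875 m from the base axis. Payload 6.4 kg.
Tool frame: the origin (TCP) lies at the very end of the fingers, on their centre line; the grasp point (between the pads) lies 19 mm behind it; z points along the fingers, y is the line along which they close (so a half turn about z gives the same grasp; the last joint's range is limited). The gripper opens to 85 mm and grips with 20 to 120 N. Pads are 22 mm wide; open, the fingers measure 114 mm over their backs; the gripper's body (76 mm by 85 mm) begins 54 mm behind the grasp point. The pads swing forward as they close: fully open they stand 13 mm farther back than shut.
Start: joints at [-1.555, 0.181, 1.607, -0, 1.354, -0.206], TCP at [0.127, -0.561, 0.196] pointing down, gripper open.
Joint ranges: [-2.99, 2.99], [-0.89, 2.07], [0.3, 2.58], [-1.14, 4.28], [0, 2.63], [-3.12, 3.12]. Speed limits (rad/s): [2.57, 2.57, 3.01, 3.14, 3.14, 3.14].

## Interface

Orientations are given as a unit quaternion [w, x, y, z].
In Python, from bench import ctrl gives the robot as it stands.
- The arm moves only by the tool jog_arm, never from a script. Its argument "series" is a list that holds one entry, the list of rows, each a list of 7 numbers: the shift along the tool's x, y, z in mm, then the turn, a rotation vector about the tool's x, y, z in rad, then the finger opening in mm, from 0 to 85.4. In form: [[[tx, ty, tz, rx, ry, rz, gripper], ...]]. A call has exactly 10 rows; each row shifts and turns the commanded pose from where the row before left it, along the tool's axes as they then stand; what a row does not reach is not made up. A row lasts 1/10 s, in which the tool goes at most 50 mm and 8.59 degrees, less where a joint would pass 70% of its speed; a pose out of reach is approached as far as the arm can. A call with a gripper value outside its range is refused whole. The fingers move at their own pace and stop on an object; the grip force is fixed at half the most. Time passes only in rows, so rows that do not move let the fingers close, or fill a call up. It gives the time, the measured TCP pose, the force, the opening and the grip force at its end, in the units of the state.
- ctrl.get_obs(): the state, without advancing time (a new reading comes with each control period).
- ctrl.camera(name): name is "side" or "top" or "wrist"; returns a dict with "frame" (420x560x3 uint8, blue, green, red), "z_map" (420x560 float32, m along the optical axis (not along the pixel's ray), 0 where there is no reading), "fx", "fy", "cx", "cy" (pixels), "k1" (the pictures are not rectified: a ray, as slopes to the right and down, at radius r is drawn at 1 + k1 r^2 times it, then the intrinsics apply), "xyz" and "rotation" of the camera in the world. Camera axes: x right, y down, z forward; pixel columns grow to the right and rows downward; lengths in m; the calibration is good to about 2 mm. A picture is of the moment at which its call begins.
- ctrl.hand_in(): hands the job in; it is judged then, once.
The state is a dict: "time_s": time; "q": joint angles; "dq": joint speeds; "joint_efforts": joint torques, N m; "eef_pos": TCP position; "eef_rot": TCP orientation; "wrist_force": force on the tool from outside, world axes, zero at the start; "torque": the same for the moment, N m; "opening": opening from 0.0 (shut) to 1.0 (fully open); "grasp_force": force on a finger pad.
Only numpy, scipy, OpenCV 4.12 (cv2) and the standard library are available. Lean on these libraries where they do the work, as an engineer would, in place of code of your own. Each camera call takes 0.05 s, during which the arm holds its last target. There are 200 camera calls.

## Task

The dark offcut lying at the back of the tool tray is wanted on the sawing board, but the storage jar and the tape measure stand in its way. Set both of them upright on the plain plywood side board, lay the offcut in the middle of the sawing board's clear deck, parallel to the fence, and only then put the jar and the tape measure back in the tray, upright, each exactly where and as it stood at the start. Do not shift the pencil in the tray or the small plywood square on the side board.

Things in the scene. Friction and masses are not known exactly. Their poses are not given: they have to be found in the camera images.
- tool_tray: fixed shallow wooden tool tray, 200 (x) by 236 (y) mm, floor 6 mm thick, lips 8 mm thick and 20 mm high. Origin: centre of its underside, on the bench; x points to its back lip, away from the robot (yaw up to 0.25). In its frame at the start: offcut at x = 44 mm; in front of it, 4 mm away, jar and tape measure at x = -8, y = +/-32 mm, either one left, 16 mm between them
- sawing_board: fixed light wooden board 170 (x) by 200 (y) by 16 mm; along its far (+x) side a wooden fence 30 mm deep, 22 mm higher than the deck, the whole length. Origin at the centre of its underside; x points to the fence, y along the fence; yaw up to 0.25 rad
- deck_middle (a point): middle of the sawing board's clear deck (the 140 by 200 mm in front of the fence), on the deck surface, 16 mm above the bench; axes as the sawing board
- side_board: fixed plain plywood board 140 (x) by 260 (y) by 12 mm with nothing on it but the small plywood square; the place to set things aside. Origin at the centre of its underside; x away from the robot apart from a yaw of up to 0.25 rad, y along its length
- storage_jar: loose clear round jar with a red screw lid, 65 mm in diameter, 99 mm tall (lid from 88 mm up), about 0.44 kg, standing in the tray. Origin: centre of its underside, z up. No finger fits between it and the tape measure, but it can be gripped front to back (along the tray's x) above the 28 mm high offcut, best with the pads about 65 to 95 mm up
- tape_measure: loose dark tape measure standing upright: 34 mm thick (its x), 72 mm long (its y), 62 mm tall, about 0.21 kg. Origin under its middle, z up. Its length lies along the tray's x axis, so it is gripped across its thickness, along the tray's y; this needs the jar gone
- offcut: loose dark, paint-chipped wooden offcut 28 (x) by 95 (y) by 28 mm (z), about 42 g, lying with its length along the tray's y. Origin at the centre of its underside. There is 34 mm between it and the back lip; gripped across its 28 mm once the jar and the tape measure are away
- pencil: loose flat red-brown carpenter pencil 12 by 182 (y) by 8 mm, lying along the front of the tray; leave it alone. Origin under its middle
- plywood_square: loose plywood piece 50 by 50 by 18 mm, lying on the side board towards its back edge, half way along it; leave it alone. Origin at the centre of its underside
Mind the look-alikes: they are no part of the job. Leave any purple look-alike of the storage_jar alone. What is shaped like the tape_measure but green is not meant.

How it is judged:
On the way, in this order (a step that is already met when the one before it is completed fails the run):
1. the jar and the tape measure both stand upright and released on the side board (x of storage_jar in the frame of side_board between -0.07 and 0.07 m and y of storage_jar in the frame of side_board between -0.13 and 0.13 m and z of storage_jar in the frame of side_board between 0.006 and 0.018 m and angle between each of storage_jar, tape_measure's own z axis and vertical below 0.15 rad and linear speed of each of storage_jar, tape_measure below 0.02 m/s and angular speed of each of storage_jar, tape_measure below 0.2 rad/s and contact force between the fingers and storage_jar below 0.3 N and x of tape_measure in the frame of side_board between -0.07 and 0.07 m and y of tape_measure in the frame of side_board between -0.13 and 0.13 m and z of tape_measure in the frame of side_board between 0.006 and 0.018 m and contact force between the fingers and tape_measure below 0.3 N), for 0.2 s.
2. the offcut lies released in the middle of the deck, parallel to the fence, while the jar and the tape measure still stand on the side board (all of step 1 and horizontal distance between offcut and deck_middle below 0.015 m and z of offcut in the frame of deck_middle between -0.006 and 0.006 m and angle between offcut's own z axis and vertical below 0.15 rad and angle between the y axis of offcut and the y axis of sawing_board, either way round below 0.2 rad and linear speed of offcut below 0.02 m/s and angular speed of offcut below 0.2 rad/s and contact force between the fingers and offcut below 0.3 N), for 0.2 s.
At the end, for the whole second after the job is handed in: Offcut flat on the sawing board, within 15 mm of the deck's middle and 0.2 rad of the fence's direction; jar and tape measure upright in the tray, each within 15 mm of its start, the tape's length within 0.2 rad of the tray's x axis; all released and at rest (horizontal distance between offcut and deck_middle below 0.015 m and z of offcut in the frame of deck_middle between -0.006 and 0.006 m and angle between offcut's own z axis and vertical below 0.15 rad and angle between the y axis of offcut and the y axis of sawing_board, either way round below 0.2 rad and linear speed of each of offcut, storage_jar, tape_measure below 0.02 m/s and angular speed of each of offcut, storage_jar, tape_measure below 0.2 rad/s and contact force between the fingers and offcut below 0.3 N and distance of each of storage_jar, tape_measure from where it was at the start of the episode below 0.015 m and angle between each of storage_jar, tape_measure's own z axis and vertical below 0.12 rad and contact force between the fingers and storage_jar below 0.3 N and contact force between the fingers and tape_measure below 0.3 N and angle between the y axis of tape_measure and the x axis of tool_tray, either way round below 0.2 rad); the robot touches nothing.
It fails at once if the pencil is shifted by more than 20 mm (distance of pencil from where it was at the start of the episode above 0.02 m).
It fails at once if the plywood square is shifted by more than 20 mm (distance of plywood_square from where it was at the start of the episode above 0.02 m).
It fails at once if the jar is knocked over (angle between storage_jar's own z axis and vertical above 0.7 rad).
It fails at once if the tape measure is knocked over (angle between tape_measure's own z axis and vertical above 0.7 rad).
It also fails if it takes over 131 s, if anything falls off the work surface, if the arm or the gripper's body presses on something with over 40 N, if the wrist force passes 120 N, or if a joint passes its speed limit or range.

## Working session

There is one attempt and no reset: what is moved stays moved. The work goes in short steps, Python scripts to look and compute and a tool call to move; the robot and the scene stay as the last step left them, time stands still between calls to the robot, and variables do not carry over. Pictures are saved under pics/ and viewed, at most 14 in all, crops included, and the job is handed in when it is done.

Besides the shell and the picture viewer there is one more tool, called as name([rows], argument=value, ...), one row to a line, values as JSON. jog_arm: Moves the arm, as the interface text tells. Its arguments: {"type":"object","properties":{"series":{"type":"array"}},"required":["series"]}

```bash
mkdir -p pics; ls
cat > h.py <<'E'
import numpy as np, cv2, pickle
from scipy.spatial.transform import Rotation as R
from bench import ctrl
def shot(n,tag):
    c=ctrl.camera(n); pickle.dump(c,open(f'{tag}.pkl','wb')); cv2.imwrite(f'pics/{tag}.png',c['frame']); return c
def rot(c):
    r=np.array(c['rotation'],float)
    return r if r.shape==(3,3) else R.from_quat(r,scalar_first=True).as_matrix()
def rays(c,uv):
    K=np.array([[c['fx'],0,c['cx']],[0,c['fy'],c['cy']],[0,0,1]],float)
    p=cv2.undistortPoints(np.array(uv,float).reshape(-1,1,2),K,np.array([c['k1'],0,0,0,0],float)).reshape(-1,2)
    return np.c_[p,np.ones(len(p))]@rot(c).T, np.array(c['xyz'])
def at_z(c,uv,z):
    d,o=rays(c,uv); return o+d*((z-o[2])/d[:,2])[:,None]
def depth(c,uv):
    d,o=rays(c,uv); uv=np.array(uv).round().astype(int); z=c['z_map'][uv[:,1],uv[:,0]]; return o+d*z[:,None]
def cloud(c):
    h,w=c['z_map'].shape; v,u=np.mgrid[:h,:w]; P=depth(c,np.c_[u.ravel(),v.ravel()]); return P.reshape(h,w,3)
E
python3 - <<'E'
from h import *
for n in('top','side','wrist'):
    c=shot(n,n+'0'); print(n,c['xyz'],np.round(rot(c),3).tolist(),c['fx'],c['k1'])
o=ctrl.get_obs(); print(o)
E
```

```text
pics
top [ 0.37131516 -0.03072203  1.61460638] [[-0.007, -0.997, 0.082], [-1.0, 0.008, 0.008], [-0.008, -0.082, -0.997]] 524.9951218062225 0.04930196962657396
side [0.10807331 1.10775444 0.52634289] [[-0.947, -0.143, 0.289], [-0.322, 0.359, -0.876], [0.022, -0.922, -0.386]] 525.8579403930216 -0.04789535894236871
wrist [ 0.20905474 -0.54208585  0.37323942] [[0.219, -0.923, -0.315], [-0.976, -0.208, -0.068], [-0.002, 0.323, -0.947]] 375.1683742526032 -0.06269757593011299
{'time_s': 0.15, 'q': array([-1.55528993e+00,  1.81396423e-01,  1.60774825e+00, -8.86097253e-06,
        1.35377081e+00, -2.06324328e-01]), 'dq': array([-0.0001195 , -0.00320706, -0.00388186,  0.00115259, -0.00117013,
       -0.00082556]), 'joint_efforts': array([ 1.26262807e-03, -4.45261252e+01, -3.51690066e+01, -3.35361910e-04,
        5.87300048e-03, -1.03619743e-05]), 'eef_pos': array([ 0.12650241, -0.56045349,  0.19549101]), 'eef_rot': array([-6.58822133e-04,  9.93854871e-01,  1.10689013e-01,  5.87032729e-05]), 'wrist_force': array([ 0.29308183, -0.44755786,  0.64372493]), 'torque': array([ 0.06413623, -0.05377711,  0.03669013]), 'grasp_force': 0.0, 'opening': 0.9980152781405291}
```

View pics/top0.png

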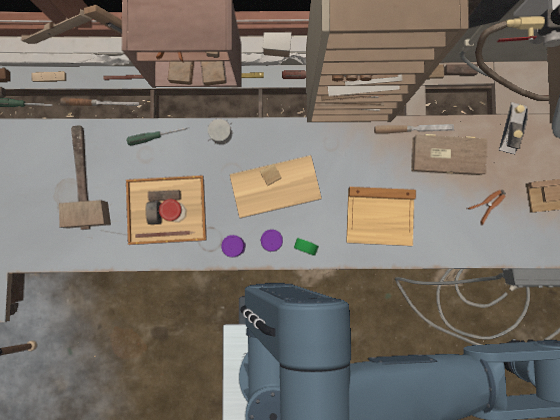

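View pics/side0.png

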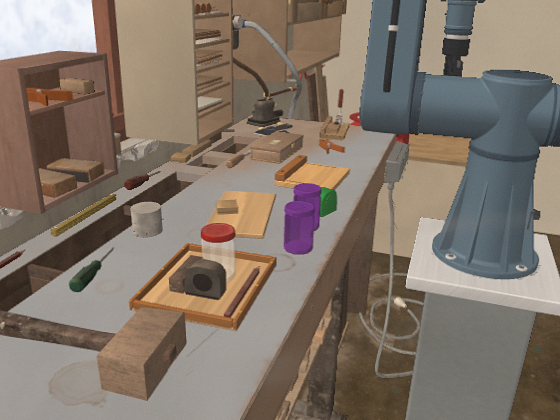

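The top view shows the tray at about (166,210). In it are the red-lidded jar (171,210), the dark tape (153,213), the offcut (163,196) and the pencil (163,235). The side board is at (275,186) with the square at (271,176), and the sawing board is at (381,217) with its fence at the top.

Candidates:
- **Jars:** red lid (171,210), purple (233,246), purple (271,240). I choose the red lid.
- **Tapes:** dark (153,213), green (306,246). I choose the dark one.
- **Offcut:** the dark block at (163,196). The plywood square (271,176) and the mallet (84,214) are not it.

Run:
```python
from h import *
c=pickle.load(open('top0.pkl','rb'))
f=c['frame']
a=cv2.resize(f[165:255,115:220],None,fx=3.7,fy=3.7,interpolation=cv2.INTER_CUBIC)
b=cv2.resize(f[145:255,220:425],None,fx=3.7,fy=3.7,interpolation=cv2.INTER_CUBIC)
cv2.imwrite('pics/cropA.png',cv2.resize(f[165:255,115:220],None,fx=6,fy=6,interpolation=cv2.INTER_CUBIC)); cv2.imwrite('pics/cropB.png',b)
P=cloud(c)
def fit(name,u0,u1,v0,v1,z0,z1):
    Q=P[v0:v1,u0:u1].reshape(-1,3); Q=Q[(Q[:,2]>z0)&(Q[:,2]<z1)]
    (x,y),s,an=cv2.minAreaRect((Q[:,:2]*1000).astype(np.float32)); print(name,len(Q),'rect',round(x,1),round(y,1),np.round(s,1),round(an,1),'mean',np.round(Q.mean(0)*1000,1),'med z',np.median(Q[:,2])*1000)
fit('bench',100,120,240,255,-.1,.1)
fit('tray',115,215,165,255,.012,.024)
fit('tray floor',115,215,165,255,.003,.008)
fit('jar',140,200,185,235,.085,.12)
fit('tape',135,175,185,240,.05,.075)
fit('offcut',140,190,180,210,.022,.036)
fit('side',222,330,145,225,.008,.016)
fit('square',255,290,160,190,.022,.05)
fit('saw deck',335,425,190,255,.010,.022)
fit('fence',335,425,180,255,.030,.045)
fit('purple1',215,250,225,265,.085,.12)
fit('purple2',254,290,220,265,.085,.12)
fit('green',290,325,230,265,.05,.075)
```

```text
bench 299 rect 389.8 506.2 [62.8 42.9] 89.4 mean [389.8 505.8  -2.2] med z -2.309003302177537
tray 910 rect 501.9 325.1 [201.  253.5] 2.4 mean [494.7 334.3  17.2] med z 16.911347483412385
tray floor 1748 rect 503.4 338.4 [276.6 306. ] 0.1 mean [502.5 332.4   5.2] med z 5.145151125283798
jar 395 rect 493.8 299.1 [61.4 64.2] 88.5 mean [493.7 298.3 102.3] med z 102.39836338570174
tape 264 rect 491.7 345.1 [64.6 76.2] 6.2 mean [489.2 362.3  62. ] med z 62.32864738614718
offcut 284 rect 551.3 340.0 [143.4  80.4] 85.6 mean [543.8 335.6  31. ] med z 31.512838671914125
side 2288 rect 575.2 7.3 [227.2 314.3] 6.4 mean [567.5  -4.7  11.3] med z 11.152495160914544
square 258 rect 606.2 11.5 [51.5 49.7] 28.1 mean [606.2  11.1  28.3] med z 27.989318415032493
saw deck 2529 rect 470.4 -321.3 [199.5 158.1] 86.9 mean [ 461.4 -320.5   14.8] med z 14.524077809587421
fence 631 rect 545.3 -325.9 [199.7  30.7] 87.0 mean [ 545.2 -325.4   36.4] med z 36.25465282546902
purple1 398 rect 388.0 120.5 [63.1 62.6] 25.3 mean [388.3 120.2  96.3] med z 96.34257064218654
purple2 390 rect 403.4 7.3 [61.  60.7] 89.6 mean [403.4   7.2  96.7] med z 96.86608046653066
green 197 rect 385.4 -93.5 [59.4 31.9] 68.8 mean [385.8 -93.3  57.5] med z 57.40969927643391
```

View pics/cropA.png

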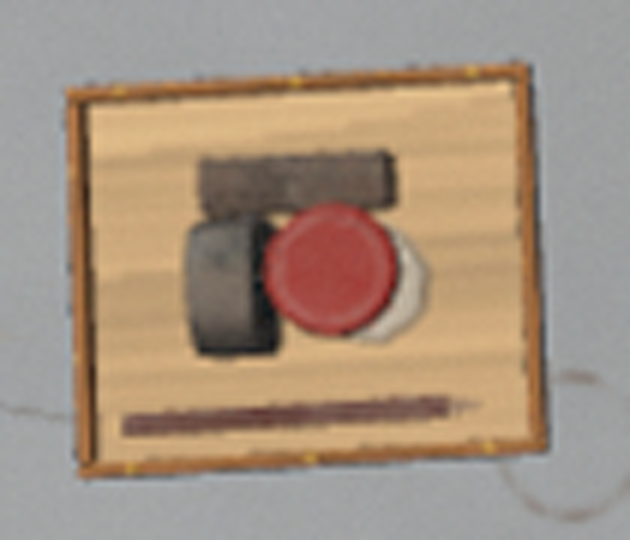

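View pics/cropB.png

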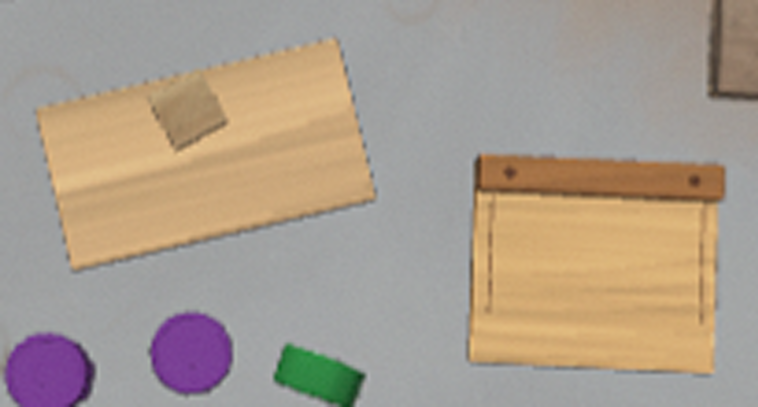

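The crops show the chosen red-lid jar at (331,268) in crop A, the dark tape at (233,285) to its left, and the offcut at (297,180) behind them. Crop B gives the corners of the side board and the sawing board. Next I turn the corners into poses.

Run:
```python
from h import *
c=pickle.load(open('top0.pkl','rb'))
def w(pts,s,o,z): return at_z(c,(np.array(pts)+.5)/s-.5+np.array(o),z)[:,:2]*1000
def rep(n,Q):
    # order TL,TR,BR,BL: y axis = right->left, x = bottom->top
    yv=Q[0]-Q[1]+Q[3]-Q[2]; xv=Q[0]-Q[3]+Q[1]-Q[2]
    print(n,Q.mean(0).round(1),'yaw from y',round(np.arctan2(-yv[0],yv[1]),3),'from x',round(np.arctan2(xv[1],xv[0]),3),'size',np.linalg.norm(xv)/2,np.linalg.norm(yv)/2)
A=lambda p,z:w(p,6,(115,165),z); B=lambda p,z:w(p,3.7,(220,145),z)
rep('tray',A([(67,90),(529,65),(550,452),(80,478)],.020))
rep('offcut',A([(198,157),(392,150),(396,207),(203,213)],.034))
rep('tape top',A([(192,222),(258,216),(276,350),(196,354)],.068))
print('jar',A([(331,268)],.105))
rep('pencil',A([(123,415),(447,397),(448,415),(124,435)],.014))
rep('side',B([(38,108),(337,38),(376,199),(73,270)],.012))
rep('square',B([(152,95),(205,70),(226,122),(178,151)],.03))
rep('fence',B([(478,154),(725,165),(723,200),(478,189)],.038))
print('deck front',B([(469,361),(714,374)],.016))
# side view check: jar lid and tape heights
s=pickle.load(open('side0.pkl','rb'));P=cloud(s)
for n,u0,u1,v0,v1 in(('lid',212,222,228,234),('tapetop',190,220,262,268),('offcut',172,184,272,280),('pencil',230,250,288,300),('deck',310,325,172,182),('sideb',225,245,222,230)):
    print(n,(np.median(P[v0:v1,u0:u1].reshape(-1,3),0)*1000).round(1))
```

```text
tray [501.4 330.5] yaw from y 0.047 from x 0.054 size 197.6006403551207 235.8658217257321
offcut [545.  332.7] yaw from y 0.026 from x 0.089 size 28.778911598897288 97.28061924280084
tape top [490.3 357.1] yaw from y 0.061 from x 0.095 size 65.95449322196238 35.805705459172756
jar [[495.42664325 299.76131195]]
pencil [428.  341.8] yaw from y 0.05 from x 0.065 size 9.657399407020689 163.9769687131047
side [571.8  -3.5] yaw from y 0.223 from x 0.217 size 138.51595406802093 256.72631527477614
square [606.2   8.9] yaw from y 0.486 from x 0.401 size 48.84617510353384 47.16845471099077
fence [ 546.5 -325. ] yaw from y -0.054 from x -0.051 size 28.66096963762349 199.1405867704457
deck front [[ 398.20185755 -218.06383084]
 [ 386.37324916 -417.25282014]]
lid [494.3 305.6 103.7]
tapetop [488.  366.1  65.1]
offcut [544.  371.9  32.9]
pencil [426.3 351.    6.3]
deck [ 458.9 -303.    14.9]
sideb [538.7  91.5  11.4]
```

Everything agrees:
- **Tray:** (501.4, 330.5), yaw 0.05.
- **Jar:** (494.8, 298.5).
- **Tape:** (491.5, 362).
- **Offcut:** (545, 332.7).
- **Deck middle:** (461.8, -321), yaw -0.053.
- **Side board:** (571.8, -3.5), yaw 0.22.

Heights from both views are within 3 mm of the text.

```bash
cat > plan.py <<'E'
import sys
from h import *
# usage: plan.py x y z(mm) yaw rows [x y z yaw rows ...] : constant tool-frame step per row
o=ctrl.get_obs(); T=R.from_quat(o['eef_rot'],scalar_first=True); p=np.array(o['eef_pos'])*1000
print('t',round(o['time_s'],2),'p',p.round(1),'yaw',round(np.arctan2(*T.as_matrix()[1::-1,0]),3),'open',round(o['opening'],3),'grip',round(o['grasp_force'],1),'F',o['wrist_force'].round(1),'q',o['q'].round(2))
a=list(map(float,sys.argv[1:]))
while a:
    x,y,z,yaw,n=a[:5];a=a[5:];n=int(n)
    G=R.from_euler('z',yaw)*R.from_euler('x',np.pi)
    rv=(T.inv()*G).as_rotvec()/n
    M=sum((T*R.from_rotvec(rv*k)).as_matrix() for k in range(n))
    print(n,'rows',np.linalg.solve(M,np.array([x,y,z])-p).round(1),rv.round(4)); T,p=G,np.array([x,y,z])
E
python3 plan.py 470 -200 260 0.9 10 494.8 298.5 260 1.621 10
```

```text
t 0.15 p [ 126.5 -560.5  195.5] yaw 0.222 open 0.998 grip 0.0 F [ 0.3 -0.4  0.6] q [-1.56  0.18  1.61 -0.    1.35 -0.21]
10 rows [ 48.7 -14.1  -6.4] [-0.0001 -0.0001 -0.0678]
10 rows [ 48.8 -14.9  -0. ] [ 0.      0.     -0.0721]
```

jog_arm([
  [[46,-13,-6.4,0,0,-0.068,85],[46,-13,-6.4,0,0,-0.068,85],[46,-13,-6.4,0,0,-0.068,85],[46,-13,-6.4,0,0,-0.068,85],[46,-13,-6.4,0,0,-0.068,85],[46,-13,-6.4,0,0,-0.068,85],[46,-13,-6.4,0,0,-0.068,85],[46,-13,-6.4,0,0,-0.068,85],[46,-13,-6.4,0,0,-0.068,85],[46,-13,-6.4,0,0,-0.068,85]],
])

```text
time_s: 1.15
eef_pos: [0.4529, -0.2216, 0.2602]
eef_rot: [-0.0, 0.899, 0.437, 0.0]
wrist_force: [1.3, -1.2, -0.1]
opening: 0.998
grasp_force: 0.0
```

```bash
python3 plan.py 440 240 260 1.621 10
```

```text
t 1.15 p [ 452.9 -221.6  260.2] yaw 0.905 open 0.998 grip 0.0 F [ 1.3 -1.2 -0.1] q [-0.69 -0.03  1.7   0.    1.47 -0.02]
10 rows [ 43.9 -17.1   0. ] [-0.     -0.     -0.0716]
```

jog_arm([
  [[44,-17,0,0,0,-0.0716,85],[44,-17,0,0,0,-0.0716,85],[44,-17,0,0,0,-0.0716,85],[44,-17,0,0,0,-0.0716,85],[44,-17,0,0,0,-0.0716,85],[44,-17,0,0,0,-0.0716,85],[44,-17,0,0,0,-0.0716,85],[44,-17,0,0,0,-0.0716,85],[44,-17,0,0,0,-0.0716,85],[44,-17,0,0,0,-0.0716,85]],
])

```text
time_s: 2.15
eef_pos: [0.4412, 0.24, 0.26]
eef_rot: [-0.0, 0.689, 0.725, -0.0]
wrist_force: [0.6, 0.1, 0.3]
opening: 1.002
grasp_force: 0.0
```

```bash
python3 plan.py 494.8 298.5 180 1.621 10
python3 - <<'E'
from h import *
c=shot('wrist','w1'); print(c['xyz'])
P=cloud(c)
# project predictions
for n,q in (('jar lid',(.4948,.2985,.105)),('tape top',(.4915,.362,.068)),('offcut top',(.545,.3327,.034)),('pencil',(.428,.3418,.014))):
    r=(np.array(q)-c['xyz'])@rot(c); s=r[:2]/r[2]; s=s*(1+c['k1']*(s@s)); print(n,s[0]*c['fx']+c['cx'],s[1]*c['fy']+c['cy'])
E
```

```text
t 2.15 p [441.2 240.  260. ] yaw 1.621 open 1.002 grip 0.0 F [0.6 0.1 0.3] q [ 0.26 -0.03  1.71  0.    1.47  0.21]
10 rows [5.6 5.6 8. ] [-0. -0. -0.]
[0.43825777 0.32351739 0.43782361]
jar lid 340.85087754639784 114.93075981917488
tape top 337.34420542708676 40.93821828029135
offcut top 381.3155987733461 77.98428395981995
pencil 268.4166009180269 63.055066385451454
```

View pics/w1.png

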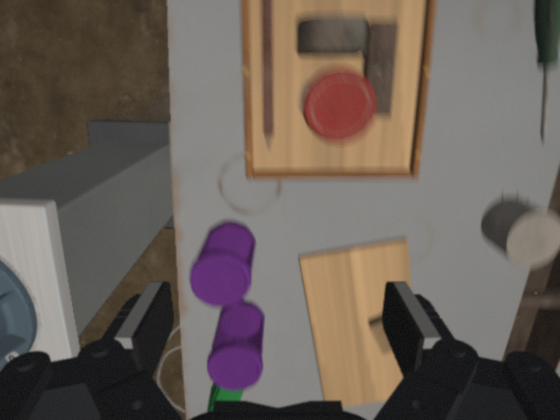

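The wrist view shows the lid at (340,105) where (341,115) was predicted, and the offcut at (381,68) where (381,78) was predicted. That is a consistent offset of about 8 mm in y, so I compare the cameras before descending.

Run:
```python
from h import *
for t in('top0','side0','w1'):
    c=pickle.load(open(t+'.pkl','rb'));P=cloud(c);h=cv2.cvtColor(c['frame'],cv2.COLOR_BGR2HSV);H,S,V=h[...,0],h[...,1],h[...,2]
    red=((H<6)|(H>172))&(S>130)&(P[...,2]>.085)&(P[...,1]>.2)&(P[...,1]<.4)
    pur=(H>125)&(H<155)&(S>100)&(P[...,2]>.085)
    grn=(H>50)&(H<80)&(S>120)&(P[...,2]>.045)&(P[...,0]<.45)&(P[...,1]>-.2)
    for n,m in(('red',red),('pur',pur),('grn',grn)):
        k,l,st,ce=cv2.connectedComponentsWithStats(m.astype(np.uint8))
        for i in range(1,k):
            if st[i,4]>60:
                Q=P[l==i]*1000; Q=Q[Q[:,2]>np.percentile(Q[:,2],50)-6]
                print(t,n,st[i,4],ce[i].round(0),'circle',[np.round(v,1) for v in cv2.minEnclosingCircle(Q[:,:2].astype(np.float32))],'mean',Q.mean(0).round(1))
o=ctrl.get_obs();print(o['eef_pos'])
c=pickle.load(open('w1.pkl','rb'));P=cloud(c)
for u,v in((225,330),(300,150),(320,170),(350,350),(370,330),(340,105),(268,90),(380,60)):print(u,v,(P[v,u]*1000).round(1))
```

```text
top0 red 330 [170. 210.] circle [array([494.8, 300.2]), np.float64(31.2)] mean [494.9 298.6 103. ]
top0 pur 362 [271. 240.] circle [array([398.3,   0.5]), np.float64(41.3)] mean [404.7   8.1 101.7]
top0 pur 378 [232. 246.] circle [array([388.9, 120.5]), np.float64(31.7)] mean [389.  120.3  96.7]
top0 grn 215 [306. 246.] circle [array([388.6, -93.9]), np.float64(30.4)] mean [386.  -93.6  57.8]
side0 red 545 [217. 233.] circle [array([491.3, 302.6]), np.float64(33.5)] mean [490.8 307.7 103.2]
side0 pur 323 [307. 190.] circle [array([268.9, 546.8]), np.float64(583.6)] mean [399.9  20.6  98.4]
side0 pur 423 [300. 209.] circle [array([384.4, 123.1]), np.float64(34.7)] mean [385.  129.1  97.2]
side0 grn 131 [327. 193.] circle [array([250.4, 500.9]), np.float64(623.3)] mean [375.  -68.3  62.7]
w1 red 3440 [339. 105.] circle [array([480.8, 313.1]), np.float64(43.8)] mean [492.5 306.2 106.2]
w1 pur 2647 [221. 279.] circle [array([415.6, 208.1]), np.float64(117.6)] mean [389.7 128.3 100.2]
w1 pur 1979 [234. 366.] circle [array([418.9, 153.5]), np.float64(171.2)] mean [404.5  17.6 100.4]
w1 grn 297 [224. 397.] circle [array([399. ,  75.6]), np.float64(178.5)] mean [392.6 -36.   92.3]
[0.43804792 0.24598157 0.26007292]
225 330 [389.   36.7  59.7]
300 150 [468.3 248.8   5. ]
320 170 [493.5 226.3   4.8]
350 350 [556.7 -24.8  12.3]
370 330 [574.6  22.   29. ]
340 105 [493.4 306.8 104.1]
268 90 [428.7 314.1  13.7]
380 60 [541.2 350.   34.9]
```

```bash
python3 - <<'E'
from h import *
c=shot('wrist','w2');P=cloud(c);h=cv2.cvtColor(c['frame'],cv2.COLOR_BGR2HSV);H,S=h[...,0],h[...,1]
print(c['xyz'])
for n,m in(('red',((H<6)|(H>172))&(S>130)&(P[...,2]>.098)&(P[...,1]>.2)&(P[...,1]<.4)),):
    Q=P[m]*1000;print(n,Q.mean(0).round(1),cv2.minEnclosingCircle(Q[:,:2].astype(np.float32)))
for n,u0,u1,v0,v1,z0,z1 in(('tape',280,375,0,70,.055,.08),('off',350,410,10,130,.025,.045)):
    Q=P[v0:v1,u0:u1].reshape(-1,3)*1000;Q=Q[(Q[:,2]>z0*1000)&(Q[:,2]<z1*1000)];print(n,cv2.minAreaRect(Q[:,:2].astype(np.float32)),Q.mean(0).round(1))
E
python3 plan.py 494.5 299.5 180 1.621 8
```

```text
[0.43469344 0.32869909 0.43826733]
red [493.8 302.6 106.6] ((479.67626953125, 310.7662353515625), 48.42573547363281)
tape ((490.99591064453125, 364.59124755859375), (61.572837829589844, 33.057769775390625), 3.6857385635375977) [489.8 365.   64.7]
off ((542.6873168945312, 336.8619689941406), (34.50860595703125, 94.3704833984375), 2.460930585861206) [545.5 343.6  34. ]
t 2.25 p [439.4 242.9 260. ] yaw 1.626 open 0.997 grip 0.0 F [-0.4 -1.4  0. ] q [ 0.27 -0.03  1.71  0.    1.47  0.21]
8 rows [ 6.7  7.3 10. ] [-0.0001 -0.0002  0.0006]
```

jog_arm([
  [[8,7.5,10,0,0,0,85],[8,7.5,10,0,0,0,85],[8,7.5,10,0,0,0,85],[8,7.5,10,0,0,0,85],[8,7.5,10,0,0,0,85],[8,7.5,10,0,0,0,85],[6,5,10,0,0,0,85],[3,3,10,0,0,0,85],[0,0,0,0,0,0,85],[0,0,0,0,0,0,85]],
])

```text
time_s: 3.25
eef_pos: [0.4921, 0.2973, 0.18]
eef_rot: [-0.0, 0.69, 0.723, -0.0]
wrist_force: [-0.0, 0.1, 0.9]
opening: 0.991
grasp_force: 0.0
```

```bash
python3 plan.py 494.3 300.5 67 1.621 8
python3 - <<'E'
from h import *
c=shot('wrist','w3');print(c['xyz'])
E
```

```text
t 3.25 p [492.1 297.3 180. ] yaw 1.618 open 0.991 grip 0.0 F [-0.   0.1  0.9] q [ 0.34  0.2   1.62 -0.    1.32  0.29]
8 rows [ 0.4  0.3 14.1] [-0.0001  0.     -0.0004]
[0.48946552 0.38086504 0.35775708]
```

View pics/w3.png

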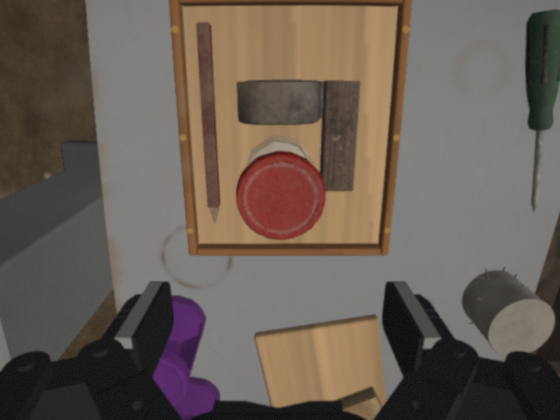

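The wrist view shows the lid at (281,195), centred between the finger tips (column about 277). The offcut (341,135) and the tape (280,101) are where expected, so I descend.

jog_arm([
  [[0.4,0.3,15,0,0,0,85],[0.4,0.3,15,0,0,0,85],[0.4,0.3,15,0,0,0,85],[0.4,0.3,15,0,0,0,85],[0.4,0.3,15,0,0,0,85],[0.4,0.3,15,0,0,0,85],[0.4,0.2,13,0,0,0,85],[0.2,0.0,10,0,0,0,85],[0,0,0,0,0,0,85],[0,0,0,0,0,0,85]],
])

```text
time_s: 4.3
eef_pos: [0.4943, 0.3008, 0.0672]
eef_rot: [0.0, 0.69, 0.724, 0.0]
wrist_force: [-0.4, -0.6, -0.6]
opening: 0.998
grasp_force: 0.0
```

jog_arm([
  [[0,0,0,0,0,0,75],[0,0,0,0,0,0,70],[0,0,0,0,0,0,66],[0,0,0,0,0,0,63],[0,0,0,0,0,0,60],[0,0,0,0,0,0,55],[0,0,0,0,0,0,50],[0,0,0,0,0,0,50],[0,0,0,0,0,0,50],[0,0,0,0,0,0,50]],
])

```text
time_s: 5.3
eef_pos: [0.4941, 0.3007, 0.0671]
eef_rot: [-0.0, 0.69, 0.724, -0.0]
wrist_force: [-0.1, 0.3, -1.0]
opening: 0.586
grasp_force: 0.0
```

```bash
python3 - <<'E'
from h import *
c,s=np.cos(.22),np.sin(.22)
for n,x,y in(('jar',-20,62),('tape',-20,-65)):print(n,571.8+c*x-s*y,-3.5+s*x+c*y)
E
python3 plan.py 494.3 300.5 170 1.621 8 540 53 170 1.621 10
```

```text
jar 538.751814382374 52.641049396880156
tape 566.4669765136445 -71.29792666810674
t 5.3 p [494.1 300.7  67.1] yaw 1.618 open 0.586 grip 0.0 F [-0.1  0.3 -1. ] q [ 0.34  0.33  1.7  -0.    1.11  0.29]
8 rows [ -0.    0.  -12.9] [-0.      0.     -0.0004]
10 rows [-24.9   3.3   0. ] [0. 0. 0.]
```

The fingers closed to 50 mm with no grip force, so I look.

Run:
```python
from h import *
a=shot('wrist','w4')['frame']; b=shot('side','s4')['frame']
b2=cv2.resize(b[130:330,100:340],(480,400)); a2=cv2.resize(a,(320,240)); 
im=np.zeros((400,800,3),np.uint8);im[:,:480]=b2;im[:240,480:]=a2;cv2.imwrite('pics/c4.png',im)
```

```text
(no output)
```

View pics/c4.png

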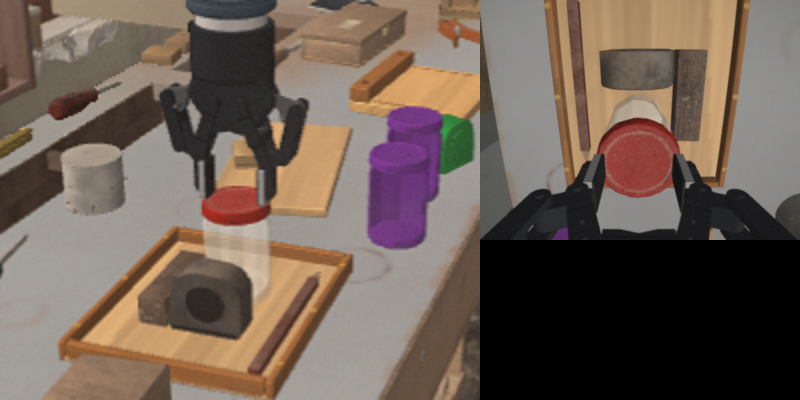

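```bash
python3 - <<'E'
from h import *
c=pickle.load(open('s4.pkl','rb'));P=cloud(c)
for u,v in((203,215),(202,225),(232,215),(232,225),(218,233),(222,231),(210,232),(196,180),(215,180),(225,180)):print(u,v,(P[v,u]*1000).round(0),c['frame'][v,u])
h=cv2.cvtColor(c['frame'],cv2.COLOR_BGR2HSV);H,S=h[...,0],h[...,1]
m=((H<6)|(H>172))&(S>130)&(P[...,2]>.085)&(P[...,1]>.2)&(P[...,1]<.4);print((P[m]*1000).mean(0),m.sum(),np.argwhere(m).mean(0))
w=pickle.load(open('w4.pkl','rb'));Pw=cloud(w);print(w['xyz'])
for u,v in((288,280),(205,320),(380,320),(210,290),(375,290)):print(u,v,(Pw[v,u]*1000).round(0))
E
python3 plan.py
```

```text
203 215 [517. 313. 135.] [24 27 32]
202 225 [519. 315. 115.] [73 77 80]
232 215 [462. 305. 140.] [68 71 76]
232 225 [462. 307. 121.] [65 70 73]
218 233 [486. 316. 105.] [ 60  66 164]
222 231 [483. 304. 104.] [ 57  64 150]
210 232 [502. 316. 104.] [ 59  69 163]
196 180 [529. 312. 201.] [36 33 34]
215 180 [489. 316. 208.] [45 43 46]
225 180 [473. 310. 208.] [43 43 46]
[491.17874961 311.49158274 102.16272128] 499 [232.89378758 216.49498998]
[0.49139679 0.38425112 0.24500905]
288 280 [500. 305. 105.]
205 320 [470. 305. 135.]
380 320 [527. 314. 145.]
210 290 [470. 309. 123.]
375 290 [532. 310. 119.]
t 5.4 p [494.1 300.7  67.2] yaw 1.618 open 0.586 grip 0.0 F [ 0.1  0.6 -0.4] q [0.34 0.33 1.7  0.   1.11 0.29]
```

Run:
```python
from h import *
c=pickle.load(open('s4.pkl','rb'));P=cloud(c)*1000
for u in(200,202,204,230,232,234):
    print(u,[(v,tuple(P[v,u].astype(int)),int(c['frame'][v,u].max())) for v in range(216,246,3)])
def proj(c,q):
    r=(np.array(q)-c['xyz'])@rot(c); s=r[:2]/r[2]; s=s*(1+c['k1']*(s@s)); return (s*[c['fx'],c['fy']]+[c['cx'],c['cy']]).round(0)
w=pickle.load(open('w4.pkl','rb'))
for z in(.067,.08,.1,.11):print(z,[(proj(k,(.494-.03,.3007,z)),proj(k,(.494+.03,.3007,z))) for k in(c,w)])
```

```text
200 [(216, (np.int64(522), np.int64(314), np.int64(132)), 150), (219, (np.int64(522), np.int64(314), np.int64(126)), 149), (222, (np.int64(523), np.int64(312), np.int64(119)), 151), (225, (np.int64(524), np.int64(312), np.int64(112)), 130), (228, (np.int64(629), np.int64(110), np.int64(0)), 126), (231, (np.int64(623), np.int64(123), np.int64(0)), 161), (234, (np.int64(616), np.int64(137), np.int64(0)), 160), (237, (np.int64(610), np.int64(149), np.int64(-1)), 160), (240, (np.int64(602), np.int64(164), np.int64(-1)), 157), (243, (np.int64(596), np.int64(177), np.int64(-1)), 160)]
202 [(216, (np.int64(519), np.int64(311), np.int64(131)), 53), (219, (np.int64(517), np.int64(316), np.int64(127)), 81), (222, (np.int64(518), np.int64(315), np.int64(121)), 78), (225, (np.int64(518), np.int64(314), np.int64(114)), 80), (228, (np.int64(519), np.int64(313), np.int64(107)), 102), (231, (np.int64(517), np.int64(319), np.int64(104)), 158), (234, (np.int64(514), np.int64(324), np.int64(101)), 169), (237, (np.int64(515), np.int64(323), np.int64(94)), 160), (240, (np.int64(520), np.int64(314), np.in
[... 2100 characters left out ...]
p.int64(308), np.int64(116)), 50), (231, (np.int64(462), np.int64(297), np.int64(104)), 115), (234, (np.int64(461), np.int64(298), np.int64(98)), 84), (237, (np.int64(460), np.int64(302), np.int64(94)), 126), (240, (np.int64(461), np.int64(299), np.int64(87)), 147), (243, (np.int64(462), np.int64(297), np.int64(79)), 159)]
0.067 [(array([233., 250.]), array([204., 244.])), (array([217., 247.]), array([332., 252.]))]
0.08 [(array([232., 243.]), array([203., 238.])), (array([213., 259.]), array([336., 264.]))]
0.1 [(array([232., 234.]), array([203., 229.])), (array([206., 279.]), array([342., 285.]))]
0.11 [(array([232., 229.]), array([203., 224.])), (array([202., 291.]), array([346., 297.]))]
```

Run:
```python
from h import *
a=pickle.load(open('w4.pkl','rb'))['frame'];b=pickle.load(open('s4.pkl','rb'))['frame']
im=np.zeros((560,800,3),np.uint8);im[:480,:400]=cv2.resize(b[180:276,180:260],(400,480),interpolation=cv2.INTER_CUBIC);im[:400,400:]=cv2.resize(a[200:360,190:350+40],(400,400)) ;cv2.imwrite('pics/c5.png',im)
```

```text
(no output)
```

View pics/c5.png

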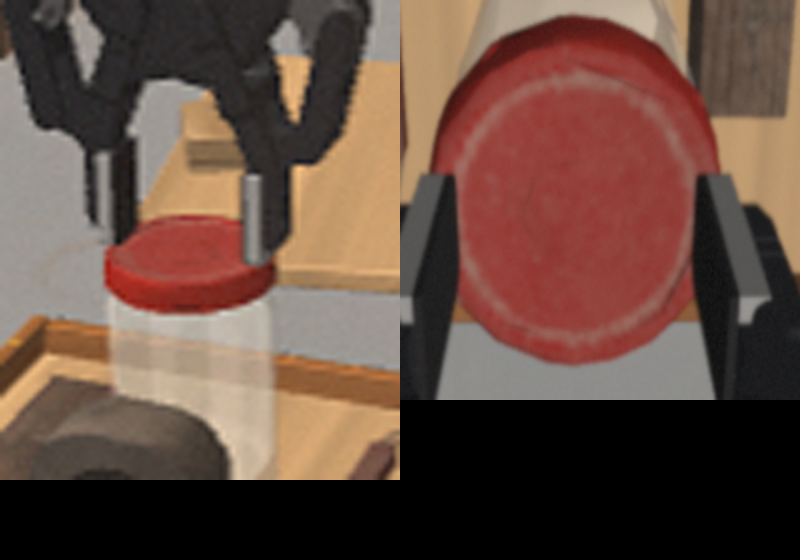

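The enlarged crops show the tips resting just above the lid, at z about 105 mm, though the TCP reads 67 mm. The real pads sit roughly 30 mm higher than reported and the jar has not moved. I open, go lower, and check the tips in the side view before closing.

jog_arm([
  [[0,0,0,0,0,0,85],[0,0,0,0,0,0,85],[0,0,0,0,0,0,85],[0,0,0,0,0,0,85],[0,0,0,0,0,0,85],[0,0,7,0,0,0,85],[0,0,7,0,0,0,85],[0,0,5,0,0,0,85],[0,0,0,0,0,0,85],[0,0,0,0,0,0,85]],
])

```text
time_s: 6.4
eef_pos: [0.4939, 0.3007, 0.0478]
eef_rot: [-0.0, 0.69, 0.724, -0.0]
wrist_force: [0.1, 0.3, 0.2]
opening: 0.997
grasp_force: 0.0
```

```bash
python3 plan.py;python3 - <<'E'
from h import *
a=shot('wrist','w6')['frame'];c=shot('side','s6');b=c['frame']
P=cloud(c)*1000
m=(P[...,1]>285)&(P[...,1]<325)&(P[...,2]>60)&(P[...,2]<200)&(c['frame'].max(2)<130)&((np.abs(P[...,0]-494)>34))
m2=m&(P[...,0]>494);print('lowest z back',np.sort(P[m2][:,2])[:8].round(),'front',np.sort(P[m&~m2][:,2])[:8].round())
im=np.zeros((480,800,3),np.uint8);im[:480,:400]=cv2.resize(b[180:276,180:260],(400,480),interpolation=cv2.INTER_CUBIC);im[:300,400:]=cv2.resize(a,(400,300)) ;cv2.imwrite('pics/c6.png',im)
E
```

```text
t 6.4 p [493.9 300.7  47.8] yaw 1.618 open 0.997 grip 0.0 F [0.1 0.3 0.2] q [0.34 0.36 1.71 0.   1.07 0.29]
lowest z back [61. 61. 66. 66. 66. 78. 79. 95.] front [ 96.  97.  98.  98.  98.  99.  99. 100.]
```

View pics/c6.png

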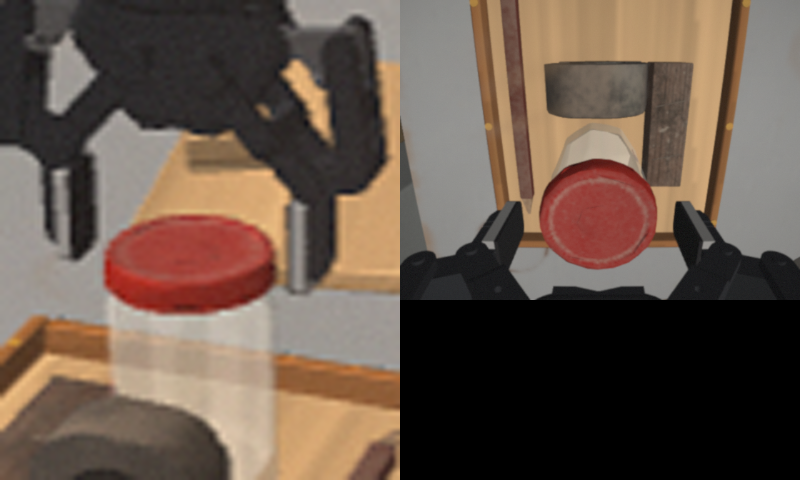

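The tips show at z about 97 mm with the gripper open and the TCP reading 48. So the true tips are about 49 mm above the reading when open and about 38 mm at 50 mm opening. I go down another 20 mm and close.

jog_arm([
  [[0,0,7,0,0,0,85],[0,0,7,0,0,0,85],[0,0,6,0,0,0,85],[0,0,0,0,0,0,85],[0,0,0,0,0,0,72],[0,0,0,0,0,0,66],[0,0,0,0,0,0,60],[0,0,0,0,0,0,55],[0,0,0,0,0,0,50],[0,0,0,0,0,0,50]],
])

```text
time_s: 7.5
eef_pos: [0.4944, 0.3009, 0.0288]
eef_rot: [0.0, 0.69, 0.724, 0.0]
wrist_force: [-2.2, -0.4, 5.2]
opening: 0.737
grasp_force: 65.4
```

```bash
python3 plan.py 494 300.7 130 1.618 8 540 53 130 1.618 10;python3 - <<'E'
from h import *
c=shot('side','s7');cv2.imwrite('pics/c7.png',cv2.resize(c['frame'][180:276,180:260],(400,480),interpolation=cv2.INTER_CUBIC))
E
```

```text
t 7.5 p [494.4 300.9  28.8] yaw 1.618 open 0.737 grip 65.4 F [-2.2 -0.4  5.2] q [0.34 0.39 1.71 0.   1.04 0.29]
8 rows [ -0.   -0.  -12.7] [ 0.0001 -0.     -0.    ]
10 rows [-25.    3.4   0. ] [0. 0. 0.]
```

View pics/c7.png

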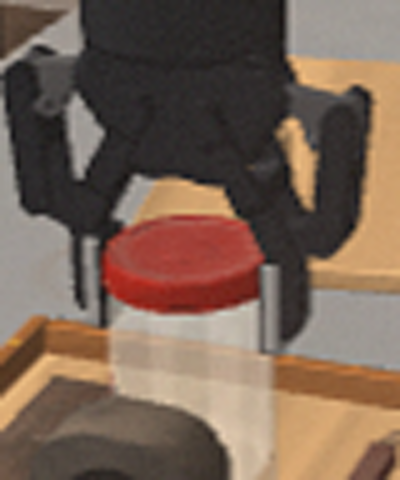

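The jar is held at 65 N with the opening at 63 mm. I lift it and carry it to the side board.

jog_arm([
  [[0,0,-4,0,0,0,50],[0,0,-8,0,0,0,50],[0,0,-12,0,0,0,50],[0,0,-15,0,0,0,50],[0,0,-15,0,0,0,50],[0,0,-15,0,0,0,50],[-3,0,-12,0,0,0,50],[-8,1,-8,0,0,0,50],[-12,1.6,-4,0,0,0,50],[-16,2,0,0,0,0,50]],
])

```text
time_s: 8.55
eef_pos: [0.5009, 0.2611, 0.1217]
eef_rot: [0.0, 0.69, 0.724, 0.0]
wrist_force: [0.4, 0.0, -3.5]
opening: 0.737
grasp_force: 66.6
```

jog_arm([
  [[-20,2.8,0,0,0,0,50],[-25,3.5,0,0,0,0,50],[-28,4,0,0,0,0,50],[-28,4,0,0,0,0,50],[-28,4,0,0,0,0,50],[-25,3.5,0,0,0,0,50],[-22,3,0,0,0,0,50],[-17,2,0,0,0,0,50],[-8,1,0,0,0,0,50],[0,0,0,0,0,0,50]],
])

```text
time_s: 9.55
eef_pos: [0.5375, 0.0609, 0.1206]
eef_rot: [-0.0, 0.691, 0.723, -0.0]
wrist_force: [-0.6, 0.2, -3.5]
opening: 0.736
grasp_force: 66.6
```

```bash
python3 plan.py 540 53 36 1.618 8
python3 - <<'E'
from h import *
c=shot('side','s8');cv2.imwrite('pics/c8.png',cv2.resize(c['frame'][120:300,120:360],(720,540),interpolation=cv2.INTER_CUBIC))
E
```

```text
t 9.55 p [537.5  60.9 120.6] yaw 1.615 open 0.736 grip 66.6 F [-0.6  0.2 -3.5] q [-0.11  0.19  1.76 -0.    1.19 -0.15]
8 rows [-1.   0.3 10.6] [-0.0001 -0.     -0.0003]
```

View pics/c8.png

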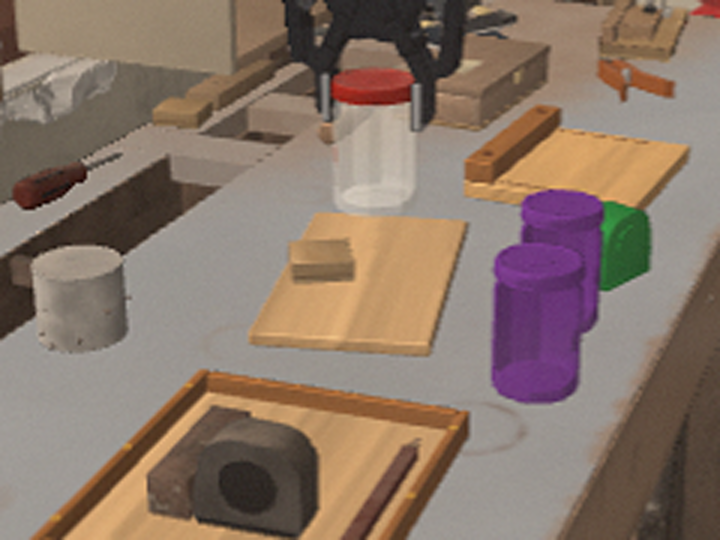

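Run:
```python
from h import *
c=pickle.load(open('s8.pkl','rb'))
def proj(c,q):
    r=(np.array(q)-c['xyz'])@rot(c); s=r[:2]/r[2]; s=s*(1+c['k1']*(s@s)); return (s*[c['fx'],c['fy']]+[c['cx'],c['cy']]).round(0)
print(proj(c,(.5375,.0609,.098)),proj(c,(.5375,.0609,.197)),'on board',proj(c,(.5375,.0609,.012)))
print('board corners',[tuple(proj(c,(.5718+np.cos(.22)*x-np.sin(.22)*y,-.0035+np.sin(.22)*x+np.cos(.22)*y,.012))) for x,y in((-.07,-.13),(-.07,.13),(.07,.13),(.07,-.13))])
print((cloud(c)[146:150,240:248].reshape(-1,3).mean(0)*1000).round())
```

```text
[245. 187.] [244. 145.] on board [245. 221.]
board corners [(np.float64(276.0), np.float64(192.0)), (np.float64(263.0), np.float64(234.0)), (np.float64(201.0), np.float64(229.0)), (np.float64(225.0), np.float64(189.0))]
[535.  73. 196.]
```

Projection matches the picture: the jar base is at (244,187), and straight down it lands on the board at (245,221), clear of the square. I set it down.

jog_arm([
  [[0,0,6,0,0,0,50],[0,0,12,0,0,0,50],[0,0,15,0,0,0,50],[0,0,15,0,0,0,50],[0,0,13,0,0,0,50],[0,0,10,0,0,0,50],[0,0,7,0,0,0,50],[0,0,4,0,0,0,50],[0,0,2.5,0,0,0,50],[0,0,0,0,0,0,50]],
])

```text
time_s: 10.6
eef_pos: [0.5379, 0.0625, 0.0367]
eef_rot: [0.0, 0.69, 0.724, 0.0]
wrist_force: [0.5, -0.0, -4.5]
opening: 0.739
grasp_force: 66.6
```

jog_arm([
  [[0,0,0.7,0,0,0,50],[0,0,0,0,0,0,60],[0,0,0,0,0,0,66],[0,0,0,0,0,0,72],[0,0,0,0,0,0,80],[0,0,0,0,0,0,85],[0,0,0,0,0,0,85],[0,0,0,0,0,0,85],[0,0,0,0,0,0,85],[0,0,0,0,0,0,85]],
])

```text
time_s: 11.6
eef_pos: [0.5378, 0.0625, 0.036]
eef_rot: [-0.0, 0.69, 0.724, -0.0]
wrist_force: [-0.2, -0.2, 0.5]
opening: 0.995
grasp_force: 0.0
```

```bash
python3 plan.py
```

```text
t 11.6 p [537.8  62.5  36. ] yaw 1.618 open 0.995 grip 0.0 F [-0.2 -0.2  0.5] q [-0.1   0.31  1.81 -0.    1.02 -0.15]
```

jog_arm([
  [[0,0,-6,0,0,0,85],[0,0,-12,0,0,0,85],[0,0,-18,0,0,0,85],[0,0,-20,0,0,0,85],[0,0,-20,0,0,0,85],[0,0,-20,0,0,0,85],[0,0,-20,0,0,0,85],[0,0,-12,0,0,0,85],[0,0,-6,0,0,0,85],[0,0,0,0,0,0,85]],
])

```text
time_s: 12.6
eef_pos: [0.5383, 0.0625, 0.1709]
eef_rot: [0.001, 0.69, 0.724, 0.001]
wrist_force: [-0.2, -0.4, -0.7]
opening: 1.001
grasp_force: 0.0
```

```bash
python3 plan.py 490 363 170 0.05 16;python3 - <<'E'
from h import *
c=shot('top','t9');P=cloud(c);h=cv2.cvtColor(c['frame'],cv2.COLOR_BGR2HSV);H,S=h[...,0],h[...,1]
def fit(n,m):
    Q=(P[m]*1000); print(n,m.sum(),cv2.minAreaRect(Q[:,:2].astype(np.float32)),Q.mean(0).round(1))
u=np.arange(560)[None,:];v=np.arange(420)[:,None]
m=(u>135)&(u<190)&(v>180)&(v<240)
fit('tape',m&(P[...,2]>.045)&(P[...,2]<.08)); fit('off',m&(v<212)&(P[...,2]>.024)&(P[...,2]<.04))
fit('lid',((H<6)|(H>172))&(S>130)&(P[...,2]>.085)&(P[...,1]>0)&(P[...,1]<.2)&(P[...,0]<.6))
E
```

```text
t 12.6 p [538.3  62.5 170.9] yaw 1.618 open 1.001 grip 0.0 F [-0.2 -0.4 -0.7] q [-0.1   0.13  1.72  0.    1.29 -0.15]
16 rows [ 14.  -15.8   0. ] [ 0.0001 -0.0001  0.098 ]
tape 289 ((489.87652587890625, 363.08544921875), (66.06928253173828, 37.969547271728516), 4.170411109924316) [489.2 361.9  61. ]
off 304 ((537.4734497070312, 353.0672607421875), (127.65502166748047, 76.824462890625), 74.89207458496094) [543.  335.7  31.6]
lid 1 ((496.75323486328125, 47.549259185791016), (0.0, 0.0), 0.0) [496.8  47.5 264.8]
```

jog_arm([
  [[14,-15.8,0,0,0,0.098,85],[14,-15.8,0,0,0,0.098,85],[14,-15.8,0,0,0,0.098,85],[14,-15.8,0,0,0,0.098,85],[14,-15.8,0,0,0,0.098,85],[14,-15.8,0,0,0,0.098,85],[14,-15.8,0,0,0,0.098,85],[14,-15.8,0,0,0,0.098,85],[14,-15.8,0,0,0,0.098,85],[14,-15.8,0,0,0,0.098,85]],
])

```text
time_s: 13.65
eef_pos: [0.448, 0.2456, 0.1686]
eef_rot: [-0.0, 0.95, 0.312, -0.001]
wrist_force: [-0.4, -0.4, 0.7]
opening: 0.996
grasp_force: 0.0
```

jog_arm([
  [[14,-15.8,0,0,0,0.098,85],[14,-15.8,0,0,0,0.098,85],[14,-15.8,0,0,0,0.098,85],[14,-15.8,0,0,0,0.098,85],[14,-15.8,0,0,0,0.098,85],[14,-15.8,0,0,0,0.098,85],[0,0,0,0,0,0,85],[0,0,0,0,0,0,85],[0,0,0,0,0,0,85],[0,0,0,0,0,0,85]],
])

```text
time_s: 14.65
eef_pos: [0.4895, 0.3623, 0.1697]
eef_rot: [0.0, 1.0, 0.025, -0.0]
wrist_force: [-0.9, -0.2, -0.0]
opening: 0.993
grasp_force: 0.0
```

```bash
python3 plan.py 490.5 363 170 0.05 4;python3 - <<'E'
from h import *
c=shot('wrist','w10');P=cloud(c)
v,u=np.mgrid[:420,:560]
for n,z0,z1,x0,x1 in(('tape',.060,.075,.43,.53),('off',.028,.040,.525,.57)):
    m=(P[...,2]>z0)&(P[...,2]<z1)&(P[...,0]>x0)&(P[...,0]<x1)&(P[...,1]>.25)&(P[...,1]<.42);Q=P[m]*1000;print(n,m.sum(),cv2.minAreaRect(Q[:,:2].astype(np.float32)),Q.mean(0).round(1))
E
```

```text
t 14.65 p [489.5 362.3 169.7] yaw 0.05 open 0.993 grip 0.0 F [-0.9 -0.2 -0. ] q [ 0.44  0.28  1.54 -0.    1.32  1.96]
4 rows [ 0.3 -0.2 -0.1] [0.0001 0.0002 0.0001]
tape 2551 ((491.8657531738281, 365.0151062011719), (54.04607391357422, 32.092411041259766), 3.1648240089416504) [493.4 365.3  65.6]
off 4142 ((542.69580078125, 336.68206787109375), (34.28807067871094, 94.28843688964844), 1.9794765710830688) [545.1 338.5  34. ]
```

View pics/w10.png

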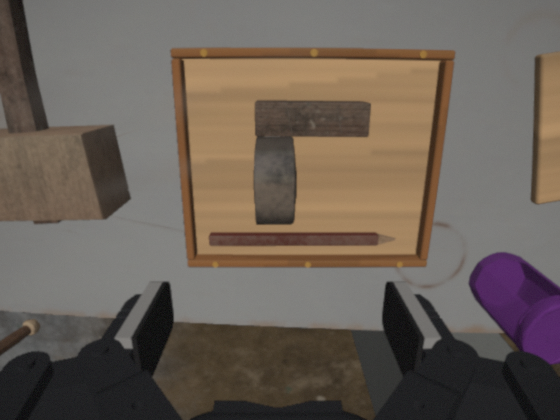

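The tape (274,180) is centred between the fingers (277), and both views give about (491,363.5), top 66 mm. Accounting for the 37 mm tip offset at this opening, I descend to a TCP reading of about -11 and close.

jog_arm([
  [[0.2,-0.2,15,0,0,0,85],[0.2,-0.2,25,0,0,0,85],[0.2,-0.2,28,0,0,0,85],[0.2,-0.2,28,0,0,0,85],[0.2,-0.2,25,0,0,0,85],[0,0,20,0,0,0,85],[0,0,15,0,0,0,85],[0,0,5,0,0,0,85],[0,0,0,0,0,0,85],[0,0,0,0,0,0,85]],
])

```text
time_s: 15.7
eef_pos: [0.4917, 0.3645, 0.0099]
eef_rot: [-0.0, 1.0, 0.025, 0.001]
wrist_force: [0.2, 0.1, 0.5]
opening: 0.994
grasp_force: 0.0
```

```bash
python3 plan.py
python3 - <<'E'
from h import *
a=shot('wrist','w11')['frame'];c=shot('side','s11');b=c['frame']
im=np.zeros((480,800,3),np.uint8);im[:,:480]=cv2.resize(b[190:330,130:270],(480,480),interpolation=cv2.INTER_CUBIC);im[:240,480:]=cv2.resize(a,(320,240));cv2.imwrite('pics/c11.png',im)
E
```

```text
t 15.7 p [491.7 364.5   9.9] yaw 0.05 open 0.994 grip 0.0 F [0.2 0.1 0.5] q [0.44 0.48 1.63 0.   1.03 1.97]
```

View pics/c11.png

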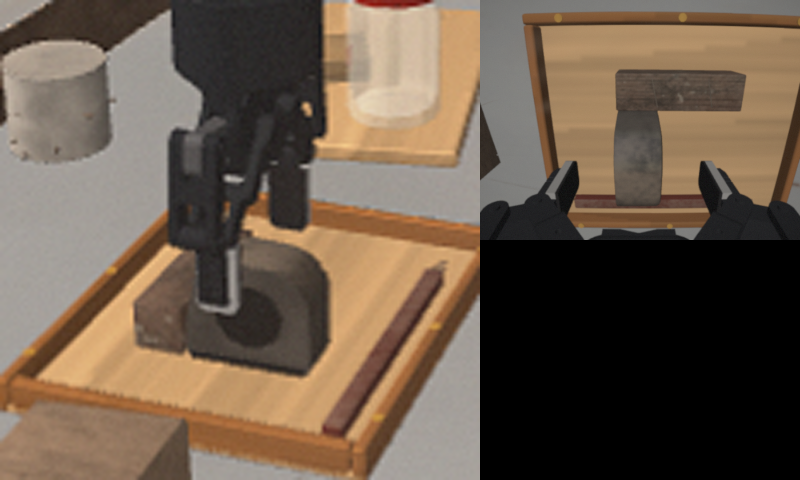

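The tips straddle the tape symmetrically (570 and 705 against the tape's 638 in the wrist inset), still about 60 mm up. I go down 20 mm and close.

jog_arm([
  [[0,0,8,0,0,0,85],[0,0,8,0,0,0,85],[0,0,4,0,0,0,85],[0,0,0,0,0,0,70],[0,0,0,0,0,0,55],[0,0,0,0,0,0,40],[0,0,0,0,0,0,30],[0,0,0,0,0,0,24],[0,0,0,0,0,0,20],[0,0,0,0,0,0,20]],
])

```text
time_s: 16.8
eef_pos: [0.4913, 0.3643, -0.0106]
eef_rot: [-0.0, 1.0, 0.025, 0.0]
wrist_force: [-0.0, 0.6, 3.5]
opening: 0.366
grasp_force: 59.6
```

jog_arm([
  [[0,0,0,0,0,0,20],[0,0,0,0,0,0,20],[0,0,0,0,0,0,20],[0,0,0,0,0,0,20],[0,0,0,0,0,0,20],[0,0,0,0,0,0,20],[0,0,0,0,0,0,20],[0,0,0,0,0,0,20],[0,0,0,0,0,0,20],[0,0,0,0,0,0,20]],
])

```text
time_s: 17.8
eef_pos: [0.4913, 0.3643, -0.0106]
eef_rot: [-0.0, 1.0, 0.025, 0.0]
wrist_force: [-0.9, 0.0, 4.8]
opening: 0.365
grasp_force: 59.7
```

```bash
python3 plan.py 491.7 364.5 110 0.05 8 500 150 110 0.05 10 566.5 -71.3 110 .22 10
```

```text
t 17.8 p [491.3 364.3 -10.6] yaw 0.05 open 0.365 grip 59.7 F [-0.9  0.   4.8] q [0.44 0.51 1.63 0.   0.99 1.97]
8 rows [  0.1  -0.  -15.1] [-0.     -0.0001 -0.    ]
10 rows [-0.2 21.5  0. ] [0. 0. 0.]
10 rows [ 3.8 22.8  0. ] [ 0.     0.    -0.017]
```

The tape is held at 60 N. I lift it 145 mm to clear the jar, then carry it to the far part of the side board.

jog_arm([
  [[0,0,-4,0,0,0,20],[0,0,-10,0,0,0,20],[0,0,-16,0,0,0,20],[0,0,-20,0,0,0,20],[0,0,-20,0,0,0,20],[0,0,-20,0,0,0,20],[0,0,-20,0,0,0,20],[0,0,-18,0,0,0,20],[0,4,-12,0,0,0,20],[0,9,-5,0,0,0,20]],
])

```text
time_s: 18.8
eef_pos: [0.4923, 0.3515, 0.1362]
eef_rot: [-0.001, 1.0, 0.025, 0.001]
wrist_force: [0.4, -1.3, -1.5]
opening: 0.369
grasp_force: 59.5
```

jog_arm([
  [[2,16,0,0,0,0,20],[3,24,0,0,0,0,20],[3.5,32,0,0,0,0,20],[4,36,0,0,0,0,20],[4,36,0,0,0,0,20],[4,36,0,0,0,0,20],[4,36,0,0,0,0,20],[4,36,0,0,0,0,20],[4,36,0,0,0,0,20],[4,36,0,0,0,0,20]],
])

```text
time_s: 19.8
eef_pos: [0.5428, 0.0268, 0.1327]
eef_rot: [-0.0, 1.0, 0.024, -0.001]
wrist_force: [0.7, -0.7, -1.7]
opening: 0.367
grasp_force: 59.5
```

jog_arm([
  [[3.5,32,0,0,0,0,20],[3,28,0,0,0,0,20],[2.5,22,0,0,0,0,20],[1.5,14,0,0,0,0,20],[1,8,0,0,0,0,20],[0,0,0,0,0,0,20],[0,0,10,0,0,0,20],[0,0,15,0,0,0,20],[0,0,10,0,0,0,20],[0,0,0,0,0,0,20]],
])

```text
time_s: 20.8
eef_pos: [0.5588, -0.0726, 0.0961]
eef_rot: [-0.001, 1.0, 0.025, -0.002]
wrist_force: [-0.5, 0.6, -1.8]
opening: 0.367
grasp_force: 59.5
```

```bash
python3 plan.py 562 -74 -4 .05 9
```

```text
t 20.8 p [558.8 -72.6  96.1] yaw 0.051 open 0.367 grip 59.5 F [-0.5  0.6 -1.8] q [-0.34  0.27  1.72  0.    1.16  1.18]
9 rows [ 0.4  0.2 11.1] [-0.0002  0.0005  0.0001]
```

jog_arm([
  [[0.5,0.2,8,0,0,0,20],[0.5,0.2,14,0,0,0,20],[0.5,0.2,17,0,0,0,20],[0.5,0.2,17,0,0,0,20],[0.5,0.2,14,0,0,0,20],[0.5,0.2,11,0,0,0,20],[0,0,8,0,0,0,20],[0,0,4,0,0,0,20],[0,0,2,0,0,0,20],[0,0,0,0,0,0,20]],
])

```text
time_s: 21.8
eef_pos: [0.5641, -0.0751, 0.0042]
eef_rot: [0.0, 1.0, 0.025, 0.0]
wrist_force: [-0.1, 0.3, -1.7]
opening: 0.368
grasp_force: 59.5
```

```bash
python3 plan.py 562 -74 -4 .05 1
```

```text
t 21.8 p [564.1 -75.1   4.2] yaw 0.05 open 0.368 grip 59.5 F [-0.1  0.3 -1.7] q [-0.34  0.41  1.75  0.    0.98  1.18]
1 rows [-2.1 -1.2  8.2] [ 0.0002 -0.0004 -0.0002]
```

Another 8.5 mm down, then release.

jog_arm([
  [[0,0,4,0,0,0,20],[0,0,3,0,0,0,20],[0,0,1.5,0,0,0,20],[0,0,0,0,0,0,20],[0,0,0,0,0,0,32],[0,0,0,0,0,0,36],[0,0,0,0,0,0,40],[0,0,0,0,0,0,50],[0,0,0,0,0,0,65],[0,0,0,0,0,0,85]],
])

```text
time_s: 22.8
eef_pos: [0.5639, -0.0751, -0.0045]
eef_rot: [0.0, 1.0, 0.025, 0.0]
wrist_force: [0.4, -0.5, -0.0]
opening: 0.903
grasp_force: 0.0
```

jog_arm([
  [[0,0,0,0,0,0,85],[0,0,0,0,0,0,85],[0,0,0,0,0,0,85],[0,0,-8,0,0,0,85],[0,0,-16,0,0,0,85],[0,0,-24,0,0,0,85],[0,0,-30,0,0,0,85],[0,0,-35,0,0,0,85],[0,0,-30,0,0,0,85],[0,0,-15,0,0,0,85]],
])

```text
time_s: 23.8
eef_pos: [0.5658, -0.0756, 0.1583]
eef_rot: [0.001, 1.0, 0.025, 0.003]
wrist_force: [0.4, 0.2, 0.6]
opening: 0.993
grasp_force: 0.0
```

```bash
python3 plan.py 545 335.5 150 1.62 16
python3 - <<'E'
from h import *
c=shot('side','s12');cv2.imwrite('pics/c12.png',cv2.resize(c['frame'][120:300,150:390],(720,540),interpolation=cv2.INTER_CUBIC))
E
```

```text
t 23.8 p [565.8 -75.6 158.3] yaw 0.05 open 0.993 grip 0.0 F [0.4 0.2 0.6] q [-0.34  0.2   1.66  0.    1.27  1.18]
16 rows [ 19.2 -21.2   0.5] [ 0.0004 -0.0002 -0.0981]
```

View pics/c12.png

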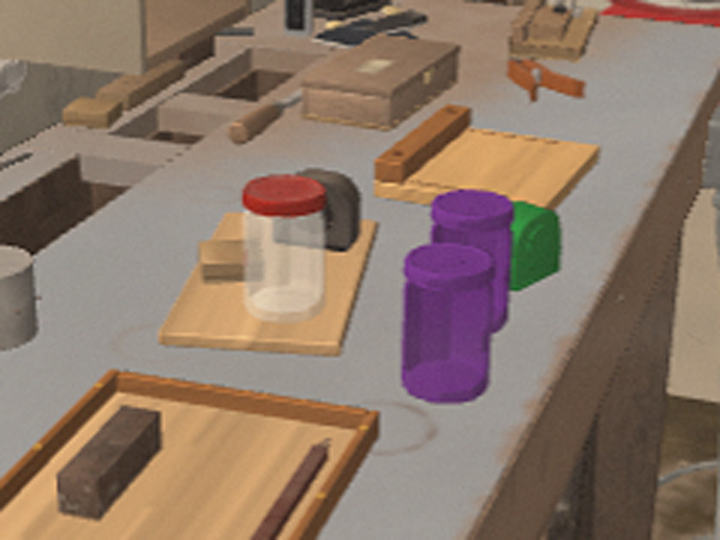

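Picture: both stand upright on the side board, with the jar at (285,245), the tape behind it at (335,205), and the square still at (228,260). I go on to the offcut.

jog_arm([
  [[19.2,-21.2,0.5,0,0,-0.098,85],[19.2,-21.2,0.5,0,0,-0.098,85],[19.2,-21.2,0.5,0,0,-0.098,85],[19.2,-21.2,0.5,0,0,-0.098,85],[19.2,-21.2,0.5,0,0,-0.098,85],[19.2,-21.2,0.5,0,0,-0.098,85],[19.2,-21.2,0.5,0,0,-0.098,85],[19.2,-21.2,0.5,0,0,-0.098,85],[19.2,-21.2,0.5,0,0,-0.098,85],[19.2,-21.2,0.5,0,0,-0.098,85]],
])

```text
time_s: 24.85
eef_pos: [0.6298, 0.1926, 0.147]
eef_rot: [-0.0, 0.869, 0.494, -0.001]
wrist_force: [0.7, -0.9, 0.2]
opening: 0.995
grasp_force: 0.0
```

jog_arm([
  [[19.2,-21.2,0.5,0,0,-0.098,85],[19.2,-21.2,0.5,0,0,-0.098,85],[19.2,-21.2,0.5,0,0,-0.098,85],[19.2,-21.2,0.5,0,0,-0.098,85],[19.2,-21.2,0.5,0,0,-0.098,85],[19.2,-21.2,0.5,0,0,-0.098,85],[0,0,0,0,0,0,70],[0,0,0,0,0,0,60],[0,0,0,0,0,0,60],[0,0,0,0,0,0,60]],
])

```text
time_s: 25.85
eef_pos: [0.5445, 0.3359, 0.1453]
eef_rot: [0.0, 0.691, 0.723, -0.0]
wrist_force: [0.9, -0.5, -0.2]
opening: 0.702
grasp_force: 0.0
```

```bash
python3 - <<'E'
from h import *
def rect(Q):
    return [np.round(v,1) for v in cv2.minAreaRect(Q[:,:2].astype(np.float32))],Q.mean(0).round(1),len(Q)
for n in('wrist','side'):
    c=shot(n,'off_'+n);P=cloud(c)*1000
    m=(P[...,2]>29)&(P[...,2]<40)&(P[...,0]>515)&(P[...,0]<575)&(P[...,1]>270)&(P[...,1]<400)
    print(n,rect(P[m]))
E
python3 plan.py 544.5 335 20 1.62 9
```

```text
wrist ([array([545.5, 336.9]), array([28. , 95.4]), np.float64(2.4)], array([545.4, 339.8,  34. ]), 3997)
side ([array([542.9, 337.2]), array([30. , 98.2]), np.float64(1.5)], array([542. , 341.2,  32.7]), 425)
t 25.95 p [544.4 336.  145.4] yaw 1.616 open 0.703 grip 0.0 F [-0.4 -0.1 -0.3] q [ 0.37  0.37  1.48 -0.    1.29  0.32]
9 rows [-0.1  0.  13.9] [-0.      0.     -0.0004]
```

The wrist and side cameras agree on the offcut: (544.5, 336.5), top at 33–34 mm. I descend in two stages.

jog_arm([
  [[0,0,12,0,0,0,60],[0,0,20,0,0,0,60],[0,0,25,0,0,0,60],[0,0,25,0,0,0,60],[0,0,22,0,0,0,60],[0,0,18,0,0,0,60],[0,0,14,0,0,0,60],[0,0,9,0,0,0,60],[0,0,0,0,0,0,60],[0,0,0,0,0,0,60]],
])

```text
time_s: 26.95
eef_pos: [0.5442, 0.337, 0.0009]
eef_rot: [0.0, 0.69, 0.723, 0.0]
wrist_force: [-0.3, 0.9, -0.1]
opening: 0.703
grasp_force: 0.0
```

```bash
python3 - <<'E'
from h import *
c=shot('side','off2');P=cloud(c)*1000
for nm,x0,x1 in(('front',490,527),('back',562,610)):
    m=(P[...,0]>x0)&(P[...,0]<x1)&(P[...,1]>320)&(P[...,1]<360)&(P[...,2]>22)&(P[...,2]<150);Q=P[m];print(nm,len(Q),np.sort(Q[:,2])[:12].round(),np.median(Q[:,0]))
E
python3 plan.py
```

```text
front 763 [41. 42. 42. 43. 45. 45. 45. 46. 46. 46. 46. 47.] 508.75246146216324
back 869 [41. 41. 41. 41. 42. 42. 43. 43. 43. 44. 44. 44.] 584.7471171842859
t 27.0 p [544.6 337.1   1.5] yaw 1.618 open 0.7 grip 0.0 F [-0.7 -0.1  0.5] q [ 0.37  0.55  1.55 -0.    1.04  0.32]
```

jog_arm([
  [[0,0,9,0,0,0,60],[0,0,9,0,0,0,60],[0,0,6,0,0,0,60],[0,0,0,0,0,0,45],[0,0,0,0,0,0,35],[0,0,0,0,0,0,28],[0,0,0,0,0,0,22],[0,0,0,0,0,0,16],[0,0,0,0,0,0,16],[0,0,0,0,0,0,16]],
])

```text
time_s: 28.0
eef_pos: [0.5442, 0.337, -0.023]
eef_rot: [0.0, 0.69, 0.724, 0.0]
wrist_force: [0.1, 0.8, 3.6]
opening: 0.316
grasp_force: 60.6
```

```bash
python3 plan.py 544.5 337 100 1.618 8 461.8 -321 100 1.518 20
```

```text
t 28.0 p [544.2 337.  -23. ] yaw 1.618 open 0.316 grip 60.6 F [0.1 0.8 3.6] q [0.37 0.58 1.56 0.   1.   0.32]
8 rows [ -0.    0.  -15.4] [ 0.0001 -0.     -0.    ]
20 rows [-32.9  -4.1  -0. ] [ 0.    -0.     0.005]
```

jog_arm([
  [[0,0,-4,0,0,0,16],[0,0,-10,0,0,0,16],[0,0,-18,0,0,0,16],[0,0,-22,0,0,0,16],[0,0,-22,0,0,0,16],[0,0,-22,0,0,0,16],[0,0,-20,0,0,0,16],[0,0,-14,0,0,0,16],[-5,-1,-8,0,0,0,16],[-12,-2,0,0,0,0,16]],
])

```text
time_s: 29.0
eef_pos: [0.5422, 0.3201, 0.1181]
eef_rot: [0.001, 0.69, 0.724, 0.001]
wrist_force: [0.1, 0.4, 0.0]
opening: 0.313
grasp_force: 60.3
```

jog_arm([
  [[-20,-3,0,0,0,0.005,16],[-28,-4,0,0,0,0.005,16],[-36,-4,0,0,0,0.005,16],[-40,-5,0,0,0,0.005,16],[-40,-5,0,0,0,0.005,16],[-40,-5,0,0,0,0.005,16],[-40,-5,0,0,0,0.005,16],[-40,-5,0,0,0,0.005,16],[-40,-5,0,0,0,0.005,16],[-40,-5,0,0,0,0.005,16]],
])

```text
time_s: 30.0
eef_pos: [0.5018, -0.0471, 0.1153]
eef_rot: [-0.001, 0.708, 0.706, -0.001]
wrist_force: [1.3, 0.2, -0.5]
opening: 0.314
grasp_force: 60.3
```

jog_arm([
  [[-40,-5,0,0,0,0.005,16],[-40,-5,0,0,0,0.005,16],[-38,-5,0,0,0,0.005,16],[-34,-4,0,0,0,0.005,16],[-30,-4,0,0,0,0.005,16],[-25,-3,0,0,0,0.005,16],[-18,-2,0,0,0,0.005,16],[-10,-1,0,0,0,0.005,16],[0,0,0,0,0,0.005,16],[0,0,0,0,0,0.005,16]],
])

```text
time_s: 31.0
eef_pos: [0.4707, -0.2788, 0.1161]
eef_rot: [-0.001, 0.726, 0.688, 0.0]
wrist_force: [-0.5, -0.2, 0.4]
opening: 0.321
grasp_force: 60.3
```

```bash
python3 plan.py 461.8 -321 40 1.518 8
python3 - <<'E'
from h import *
c=shot('side','sd');P=cloud(c)*1000
m=(P[...,2]>18)&(P[...,2]<60)&(P[...,0]>515)&(P[...,0]<575)&(P[...,1]<-200)&(P[...,1]>-440);Q=P[m]
print('fence top',[np.round(v,1) for v in cv2.minAreaRect(Q[Q[:,2]>34][:,:2].astype(np.float32))])
m=(P[...,2]>12)&(P[...,2]<18)&(P[...,0]>350)&(P[...,0]<540)&(P[...,1]<-200)&(P[...,1]>-440);Q=P[m]
print('deck',[np.round(v,1) for v in cv2.minAreaRect(Q[:,:2].astype(np.float32))],np.median(Q[:,2]))
E
```

```text
t 31.0 p [ 470.7 -278.8  116.1] yaw 1.518 open 0.321 grip 60.3 F [-0.5 -0.2  0.4] q [-0.75  0.21  1.75  0.    1.19 -0.7 ]
8 rows [-5.3 -0.8  9.5] [-0.0001 -0.0001 -0.0001]
fence top [array([ 542.7, -322.8]), array([207.5,  31.9]), np.float64(86.9)]
deck [array([ 460.1, -320.6]), array([208.5, 145.4]), np.float64(86.5)] 14.922882552390938
```

jog_arm([
  [[-6,-1,8,0,0,0,16],[-10,-1.5,12,0,0,0,16],[-10,-1.5,18,0,0,0,16],[-9,-1.5,20,0,0,0,16],[-5,-1,18,0,0,0,16],[-2,0,14,0,0,0,16],[0,0,10,0,0,0,16],[0,0,6,0,0,0,16],[0,0,3,0,0,0,16],[0,0,0,0,0,0,16]],
])

```text
time_s: 32.05
eef_pos: [0.4623, -0.3211, 0.0075]
eef_rot: [0.0, 0.725, 0.688, 0.0]
wrist_force: [0.0, 0.3, -1.0]
opening: 0.309
grasp_force: 60.3
```

```bash
python3 plan.py 461.3 -320.7 -12.5 1.518 4
```

```text
t 32.05 p [ 462.3 -321.1    7.5] yaw 1.518 open 0.309 grip 60.3 F [ 0.   0.3 -1. ] q [-0.82  0.4   1.76  0.    0.98 -0.77]
4 rows [ 0.1 -0.3  5. ] [0.     0.     0.0001]
```

jog_arm([
  [[0,0,6,0,0,0,16],[0,0,6,0,0,0,16],[0,0,4,0,0,0,16],[0,0,2.5,0,0,0,16],[0,0,1.7,0,0,0,16],[0,0,0,0,0,0,16],[0,0,0,0,0,0,26],[0,0,0,0,0,0,32],[0,0,0,0,0,0,45],[0,0,0,0,0,0,60]],
])

```text
time_s: 33.05
eef_pos: [0.4622, -0.3214, -0.0126]
eef_rot: [0.0, 0.726, 0.688, 0.0]
wrist_force: [0.1, -0.0, 0.9]
opening: 0.683
grasp_force: 0.0
```

jog_arm([
  [[0,0,0,0,0,0,60],[0,0,0,0,0,0,60],[0,0,-8,0,0,0,60],[0,0,-16,0,0,0,60],[0,0,-24,0,0,0,70],[0,0,-30,0,0,0,85],[0,0,-35,0,0,0,85],[0,0,-30,0,0,0,85],[0,0,-18,0,0,0,85],[0,0,-8,0,0,0,85]],
])

```text
time_s: 34.05
eef_pos: [0.4632, -0.3223, 0.1594]
eef_rot: [0.002, 0.726, 0.688, -0.0]
wrist_force: [0.5, 0.0, -0.4]
opening: 0.997
grasp_force: 0.0
```

```bash
cat > chk.py <<'E'
from h import *
def rect(Q): return [np.round(v,1).tolist() for v in cv2.minAreaRect(Q[:,:2].astype(np.float32))]+[Q[:,2].mean().round(1),len(Q)]
for n in('top','side','wrist'):
    c=shot(n,'k_'+n);P=cloud(c)*1000;h=cv2.cvtColor(c['frame'],cv2.COLOR_BGR2HSV);H,S,V=cv2.split(h)
    def box(l,x0,x1,y0,y1,z0,z1,k=True):
        m=(P[...,0]>x0)&(P[...,0]<x1)&(P[...,1]>y0)&(P[...,1]<y1)&(P[...,2]>z0)&(P[...,2]<z1)&k
        if m.sum()>40: print(n,l,rect(P[m]))
    box('offcut@deck',420,510,-390,-250,38,50)
    box('fence',505,580,-440,-210,32,45)
    box('lid@side',480,600,0,130,95,125,S>130); box('tape@side',500,620,-130,-30,64,85); box('lid@tray',440,550,240,350,95,125,S>130); box('tape@tray',440,540,330,410,58,75,V<150)
    box('square',560,645,-40,60,23,36); box('pencil',400,455,220,450,7,20,(S>60)&(V<130))
E
python3 chk.py; python3 plan.py 564 -75 150 .05 16
```

```text
top offcut@deck [[463.3, -312.1], [75.4, 27.4], 86.0, np.float64(42.3), 77]
top fence [[547.3, -291.6], [131.7, 31.1], 87.0, np.float64(36.5), 368]
top lid@side [[539.0, 62.3], [58.1, 62.2], 89.7, np.float64(108.8), 318]
top tape@side [[563.2, -76.1], [58.6, 31.4], 4.4, np.float64(70.1), 175]
top square [[606.1, 11.3], [50.7, 49.5], 29.2, np.float64(28.5), 236]
top pencil [[441.0, 353.9], [48.8, 182.2], 8.1, np.float64(12.6), 154]
side offcut@deck [[460.3, -320.6], [102.0, 29.7], 87.1, np.float64(42.3), 123]
side fence [[542.7, -324.8], [207.0, 31.9], 87.1, np.float64(36.3), 246]
side lid@side [[535.3, 66.5], [62.5, 63.5], 71.6, np.float64(108.0), 318]
side tape@side [[561.0, -74.3], [52.8, 32.6], 0.2, np.float64(69.8), 81]
side square [[609.4, 18.4], [36.8, 57.3], 29.1, np.float64(28.4), 147]
side pencil [[415.7, 335.3], [33.4, 227.1], 2.2, np.float64(13.0), 495]
wrist offcut@deck [[463.4, -321.1], [95.1, 28.1], 86.8, np.float64(44.0), 3946]
wrist fence [[546.6, -325.0], [199.4, 31.0], 87.0, np.float64(37.9), 8441]
t 34.2 p [ 462.1 -321.2  156.2] yaw 1.518 open 0.998 grip 0.0 F [0.4 0.1 0.3] q [-0.82  0.19  1.68  0.    1.27 -0.77]
16 rows [17.1 -6.2  0.4] [0.     0.     0.0917]
```

The offcut lies within 2 mm of the deck middle, parallel to the fence, with jar and tape still upright. Now I return the tape, then the jar.

jog_arm([
  [[17,-6.2,0.4,0,0,0.0917,85],[17,-6.2,0.4,0,0,0.0917,85],[17,-6.2,0.4,0,0,0.0917,85],[17,-6.2,0.4,0,0,0.0917,85],[17,-6.2,0.4,0,0,0.0917,85],[17,-6.2,0.4,0,0,0.0917,85],[17,-6.2,0.4,0,0,0.0917,85],[17,-6.2,0.4,0,0,0.0917,85],[17,-6.2,0.4,0,0,0.0917,85],[17,-6.2,0.4,0,0,0.0917,85]],
])

```text
time_s: 35.2
eef_pos: [0.4814, -0.1463, 0.1504]
eef_rot: [-0.001, 0.956, 0.294, -0.001]
wrist_force: [1.2, -0.1, -0.5]
opening: 0.993
grasp_force: 0.0
```

jog_arm([
  [[17,-6.2,0.4,0,0,0.0917,85],[17,-6.2,0.4,0,0,0.0917,85],[17,-6.2,0.4,0,0,0.0917,85],[17,-6.2,0.4,0,0,0.0917,85],[17,-6.2,0.4,0,0,0.0917,85],[17,-6.2,0.4,0,0,0.0917,85],[0,0,0,0,0,0,85],[0,0,0,0,0,0,85],[0,0,0,0,0,0,85],[0,0,0,0,0,0,85]],
])

```text
time_s: 36.2
eef_pos: [0.5621, -0.0773, 0.1496]
eef_rot: [-0.0, 1.0, 0.025, -0.0]
wrist_force: [0.5, 0.1, 0.2]
opening: 0.994
grasp_force: 0.0
```

```bash
python3 plan.py 563.9 -75.1 -4 .05 8
```

```text
t 36.2 p [562.1 -77.3 149.6] yaw 0.051 open 0.994 grip 0.0 F [0.5 0.1 0.2] q [-0.35  0.21  1.67 -0.    1.26  1.17]
8 rows [ 0.2 -0.3 19.2] [-0.      0.0001  0.0001]
```

jog_arm([
  [[0.3,-0.3,12,0,0,0,85],[0.3,-0.3,20,0,0,0,85],[0.3,-0.3,25,0,0,0,85],[0.3,-0.3,25,0,0,0,85],[0.3,-0.3,25,0,0,0,85],[0.3,-0.3,20,0,0,0,85],[0,-0.3,14,0,0,0,85],[0,0,8,0,0,0,85],[0,0,4,0,0,0,85],[0,0,0,0,0,0,85]],
])

```text
time_s: 37.2
eef_pos: [0.5647, -0.0748, -0.0031]
eef_rot: [0.0, 1.0, 0.025, 0.0]
wrist_force: [0.3, 0.3, 0.1]
opening: 0.995
grasp_force: 0.0
```

```bash
python3 plan.py 563.9 -75.1 -4 .05 1
```

```text
t 37.2 p [564.7 -74.8  -3.1] yaw 0.051 open 0.995 grip 0.0 F [0.3 0.3 0.1] q [-0.34  0.43  1.75 -0.    0.97  1.18]
1 rows [-0.8  0.2  0.9] [ 0.0001 -0.0001  0.0005]
```

jog_arm([
  [[-0.8,0,0.9,0,0,0,85],[0,0,0,0,0,0,70],[0,0,0,0,0,0,55],[0,0,0,0,0,0,42],[0,0,0,0,0,0,34],[0,0,0,0,0,0,28],[0,0,0,0,0,0,22],[0,0,0,0,0,0,20],[0,0,0,0,0,0,20],[0,0,0,0,0,0,20]],
])

```text
time_s: 38.2
eef_pos: [0.5642, -0.0749, -0.0036]
eef_rot: [0.0, 1.0, 0.025, 0.0]
wrist_force: [0.3, -0.0, 5.0]
opening: 0.366
grasp_force: 59.9
```

jog_arm([
  [[0,0,-4,0,0,0,20],[0,0,-10,0,0,0,20],[0,0,-18,0,0,0,20],[0,0,-22,0,0,0,20],[0,0,-22,0,0,0,20],[0,0,-22,0,0,0,20],[0,0,-20,0,0,0,20],[0,0,-14,0,0,0,20],[0,0,-8,0,0,0,20],[0,0,0,0,0,0,20]],
])

```text
time_s: 39.2
eef_pos: [0.5643, -0.0749, 0.137]
eef_rot: [0.0, 1.0, 0.025, 0.001]
wrist_force: [-0.2, 0.2, -2.2]
opening: 0.37
grasp_force: 59.4
```

```bash
python3 plan.py 491.3 364.3 136 .05 14
```

```text
t 39.2 p [564.3 -74.9 137. ] yaw 0.051 open 0.37 grip 59.4 F [-0.2  0.2 -2.2] q [-0.34  0.23  1.68  0.    1.24  1.18]
14 rows [ -3.6 -31.6   0.1] [ 0.     -0.0001  0.    ]
```

jog_arm([
  [[-1,-10,0,0,0,0,20],[-2,-20,0,0,0,0,20],[-3.5,-30,0,0,0,0,20],[-4,-36,0,0,0,0,20],[-4,-36,0,0,0,0,20],[-4,-36,0,0,0,0,20],[-4,-36,0,0,0,0,20],[-4,-36,0,0,0,0,20],[-4,-36,0,0,0,0,20],[-4,-36,0,0,0,0,20]],
])

```text
time_s: 40.2
eef_pos: [0.5117, 0.2369, 0.1345]
eef_rot: [0.0, 1.0, 0.025, -0.001]
wrist_force: [0.6, 0.5, -2.0]
opening: 0.368
grasp_force: 59.6
```

jog_arm([
  [[-4,-34,0,0,0,0,20],[-4,-30,0,0,0,0,20],[-3,-25,0,0,0,0,20],[-2,-18,0,0,0,0,20],[-1.5,-13,0,0,0,0,20],[-1,-10,0,0,0,0,20],[0,0,10,0,0,0,20],[0,0,10,0,0,0,20],[0,0,5,0,0,0,20],[0,0,0,0,0,0,20]],
])

```text
time_s: 41.2
eef_pos: [0.4907, 0.3628, 0.1092]
eef_rot: [0.001, 1.0, 0.025, -0.001]
wrist_force: [-0.1, -1.1, -2.1]
opening: 0.372
grasp_force: 59.6
```

```bash
python3 plan.py 491.4 364.3 -10 .05 8
```

```text
t 41.2 p [490.7 362.8 109.2] yaw 0.049 open 0.372 grip 59.6 F [-0.1 -1.1 -2.1] q [ 0.44  0.35  1.59 -0.    1.21  1.96]
8 rows [ 0.1 -0.2 14.9] [ 0.0002  0.0004 -0.0001]
```

jog_arm([
  [[0,-0.2,10,0,0,0,20],[0,-0.2,18,0,0,0,20],[0,-0.2,20,0,0,0,20],[0,-0.2,20,0,0,0,20],[0,-0.2,16,0,0,0,20],[0,-0.2,11,0,0,0,20],[0,0,8,0,0,0,20],[0,0,5,0,0,0,20],[0,0,2,0,0,0,20],[0,0,0,0,0,0,20]],
])

```text
time_s: 42.2
eef_pos: [0.4917, 0.3655, 0.0013]
eef_rot: [-0.0, 1.0, 0.025, 0.0]
wrist_force: [-0.6, 0.0, -1.9]
opening: 0.365
grasp_force: 59.6
```

```bash
python3 plan.py 491.4 364.3 -10 .05 1
```

```text
t 42.2 p [491.7 365.5   1.3] yaw 0.051 open 0.365 grip 59.6 F [-0.6  0.  -1.9] q [0.45 0.5  1.63 0.   1.02 1.97]
1 rows [-0.4  1.2 11.3] [-0.0002 -0.0005  0.0006]
```

jog_arm([
  [[-0.2,0.6,4,0,0,0,20],[-0.2,0.6,4,0,0,0,20],[0,0,2,0,0,0,20],[0,0,1.2,0,0,0,20],[0,0,0,0,0,0,20],[0,0,0,0,0,0,30],[0,0,0,0,0,0,36],[0,0,0,0,0,0,45],[0,0,0,0,0,0,60],[0,0,0,0,0,0,85]],
])

```text
time_s: 43.2
eef_pos: [0.4911, 0.3642, -0.0103]
eef_rot: [-0.0, 1.0, 0.025, 0.0]
wrist_force: [-1.1, 0.2, 0.4]
opening: 0.845
grasp_force: 0.0
```

jog_arm([
  [[0,0,0,0,0,0,85],[0,0,0,0,0,0,85],[0,0,0,0,0,0,85],[0,0,-8,0,0,0,85],[0,0,-18,0,0,0,85],[0,0,-28,0,0,0,85],[0,0,-34,0,0,0,85],[0,0,-38,0,0,0,85],[0,0,-34,0,0,0,85],[0,0,-18,0,0,0,85]],
])

```text
time_s: 44.2
eef_pos: [0.4927, 0.365, 0.1725]
eef_rot: [-0.001, 1.0, 0.025, 0.003]
wrist_force: [1.0, 0.2, -0.0]
opening: 0.994
grasp_force: 0.0
```

```bash
python3 chk.py | grep -v offcut; python3 plan.py 538 62.5 165 1.618 16
```

```text
top fence [[545.6, -325.2], [198.1, 30.6], 86.9, np.float64(36.7), 573]
top lid@side [[539.0, 62.1], [58.3, 62.1], 88.6, np.float64(109.0), 323]
top tape@tray [[486.8, 362.4], [35.6, 49.9], 88.7, np.float64(64.3), 137]
top square [[614.2, -2.3], [50.1, 81.3], 28.9, np.float64(28.6), 238]
top pencil [[420.7, 323.6], [29.3, 126.6], 5.9, np.float64(12.7), 110]
side fence [[542.7, -323.2], [203.7, 31.1], 86.7, np.float64(36.3), 245]
side lid@side [[536.9, 66.2], [60.4, 61.7], 36.8, np.float64(108.0), 314]
side tape@tray [[488.8, 366.4], [54.3, 34.6], 6.4, np.float64(63.7), 331]
side square [[610.2, 17.2], [36.3, 57.1], 28.7, np.float64(28.3), 147]
side pencil [[427.0, 333.4], [227.0, 54.5], 88.6, np.float64(12.9), 505]
wrist tape@tray [[491.9, 364.1], [58.1, 31.9], 2.2, np.float64(65.2), 2621]
wrist pencil [[427.5, 334.5], [54.6, 229.0], 0.1, np.float64(14.6), 4714]
t 44.35 p [492.  364.6 169.7] yaw 0.051 open 0.997 grip 0.0 F [-1.1 -0.3 -0.6] q [0.44 0.28 1.54 0.   1.32 1.96]
16 rows [-12.6  17.1   0.3] [ 0.0001 -0.0002 -0.098 ]
```

The tape is back: the wrist camera gives (491.9, 364.1), against (491.9, 365.0) at the start. Next is the jar.

jog_arm([
  [[-12.6,17.1,0,0,0,-0.098,85],[-12.6,17.1,0,0,0,-0.098,85],[-12.6,17.1,0,0,0,-0.098,85],[-12.6,17.1,0,0,0,-0.098,85],[-12.6,17.1,0,0,0,-0.098,85],[-12.6,17.1,0,0,0,-0.098,85],[-12.6,17.1,0,0,0,-0.098,85],[-12.6,17.1,0,0,0,-0.098,85],[-12.6,17.1,0,0,0,-0.098,85],[-12.6,17.1,0,0,0,-0.098,85]],
])

```text
time_s: 45.35
eef_pos: [0.4605, 0.1612, 0.1658]
eef_rot: [-0.001, 0.869, 0.495, -0.002]
wrist_force: [-0.2, 0.4, 0.5]
opening: 0.993
grasp_force: 0.0
```

jog_arm([
  [[-12.6,17.1,0,0,0,-0.098,85],[-12.6,17.1,0,0,0,-0.098,85],[-12.6,17.1,0,0,0,-0.098,85],[-12.6,17.1,0,0,0,-0.098,85],[-12.6,17.1,0,0,0,-0.098,85],[-12.6,17.1,0,0,0,-0.098,85],[0,0,0,0,0,0,85],[0,0,0,0,0,0,85],[0,0,0,0,0,0,85],[0,0,0,0,0,0,85]],
])

```text
time_s: 46.35
eef_pos: [0.5362, 0.0621, 0.1674]
eef_rot: [-0.0, 0.69, 0.724, -0.0]
wrist_force: [0.2, -0.1, 0.3]
opening: 0.995
grasp_force: 0.0
```

```bash
python3 plan.py 537.8 62.5 36 1.618 8; python3 chk.py|grep lid
```

```text
t 46.35 p [536.2  62.1 167.4] yaw 1.619 open 0.995 grip 0.0 F [ 0.2 -0.1  0.3] q [-0.1   0.13  1.72  0.    1.29 -0.15]
8 rows [ 0.   0.2 16.4] [-0.0001 -0.      0.0001]
side lid@side [[534.9, 66.5], [61.3, 61.7], 54.6, np.float64(108.0), 312]
wrist lid@side [[538.5, 64.3], [63.3, 62.6], 50.5, np.float64(110.7), 6038]
```

jog_arm([
  [[0,0.3,10,0,0,0,85],[0,0.3,16,0,0,0,85],[0,0.3,20,0,0,0,85],[0,0.3,20,0,0,0,85],[0,0.2,20,0,0,0,85],[0,0,18,0,0,0,85],[0,0,14,0,0,0,85],[0,0,8,0,0,0,85],[0,0,5,0,0,0,85],[0,0,0,0,0,0,85]],
])

```text
time_s: 47.5
eef_pos: [0.5383, 0.0615, 0.0364]
eef_rot: [-0.0, 0.69, 0.724, -0.0]
wrist_force: [0.3, 0.8, 0.1]
opening: 0.997
grasp_force: 0.0
```

jog_arm([
  [[0,0,0,0,0,0,80],[0,0,0,0,0,0,74],[0,0,0,0,0,0,69],[0,0,0,0,0,0,66],[0,0,0,0,0,0,63],[0,0,0,0,0,0,60],[0,0,0,0,0,0,55],[0,0,0,0,0,0,50],[0,0,0,0,0,0,50],[0,0,0,0,0,0,50]],
])

```text
time_s: 48.5
eef_pos: [0.5383, 0.0614, 0.0375]
eef_rot: [-0.0, 0.69, 0.724, -0.0]
wrist_force: [-4.8, 0.4, 6.4]
opening: 0.738
grasp_force: 63.8
```

```bash
python3 plan.py
```

```text
t 48.5 p [538.3  61.4  37.5] yaw 1.619 open 0.738 grip 63.8 F [-4.8  0.4  6.4] q [-0.11  0.31  1.81 -0.    1.03 -0.15]
```

jog_arm([
  [[0,0,-4,0,0,0,50],[0,0,-9,0,0,0,50],[0,0,-13,0,0,0,50],[0,0,-15,0,0,0,50],[0,0,-15,0,0,0,50],[0,0,-15,0,0,0,50],[0,0,-12,0,0,0,50],[0,0,-8,0,0,0,50],[4,-0.5,-4,0,0,0,50],[8,-1,0,0,0,0,50]],
])

```text
time_s: 49.5
eef_pos: [0.5366, 0.0734, 0.1323]
eef_rot: [0.0, 0.69, 0.724, 0.0]
wrist_force: [-0.0, -0.4, -3.8]
opening: 0.742
grasp_force: 66.6
```

jog_arm([
  [[16,-2.2,0,0,0,0,50],[24,-3.3,0,0,0,0,50],[30,-4,0,0,0,0,50],[32,-4.3,0,0,0,0,50],[32,-4.3,0,0,0,0,50],[30,-4,0,0,0,0,50],[26,-3.5,0,0,0,0,50],[20,-2.7,0,0,0,0,50],[12,-1.6,0,0,0,0,50],[6,-1,0,0,0,0,50]],
])

```text
time_s: 50.5
eef_pos: [0.4934, 0.3011, 0.131]
eef_rot: [-0.0, 0.689, 0.724, -0.001]
wrist_force: [0.2, -0.8, -4.2]
opening: 0.736
grasp_force: 66.6
```

jog_arm([
  [[0,0,6,0,0,0,50],[0,0,8,0,0,0,50],[0,0,6,0,0,0,50],[0,0,0,0,0,0,50],[0,0,0,0,0,0,50],[0,0,0,0,0,0,50],[0,0,0,0,0,0,50],[0,0,0,0,0,0,50],[0,0,0,0,0,0,50],[0,0,0,0,0,0,50]],
])

```text
time_s: 51.5
eef_pos: [0.4947, 0.2997, 0.1119]
eef_rot: [0.0, 0.69, 0.724, 0.0]
wrist_force: [-0.1, -0.5, -3.8]
opening: 0.734
grasp_force: 66.6
```

```bash
python3 plan.py 494.4 299.8 31.8 1.618 8
```

```text
t 51.5 p [494.7 299.7 111.9] yaw 1.619 open 0.734 grip 66.6 F [-0.1 -0.5 -3.8] q [ 0.34  0.28  1.67 -0.    1.19  0.29]
8 rows [ 0. -0. 10.] [ 0.     -0.      0.0001]
```

Right above the start pose. I lower 80 mm and release.

jog_arm([
  [[0,0,6,0,0,0,50],[0,0,12,0,0,0,50],[0,0,15,0,0,0,50],[0,0,14,0,0,0,50],[0,0,11,0,0,0,50],[0,0,9,0,0,0,50],[0,0,6,0,0,0,50],[0,0,3.5,0,0,0,50],[0,0,2,0,0,0,50],[0,0,0,0,0,0,50]],
])

```text
time_s: 52.5
eef_pos: [0.4948, 0.2997, 0.0334]
eef_rot: [0.0, 0.69, 0.724, 0.0]
wrist_force: [-0.0, 0.5, -4.7]
opening: 0.736
grasp_force: 66.6
```

```bash
python3 plan.py 494.4 299.8 31.6 1.618 1
```

```text
t 52.5 p [494.8 299.7  33.4] yaw 1.619 open 0.736 grip 66.6 F [-0.   0.5 -4.7] q [ 0.34  0.38  1.71 -0.    1.04  0.29]
1 rows [ 0.1 -0.4  1.8] [ 0.0003 -0.0001  0.0006]
```

jog_arm([
  [[0,0,1,0,0,0,50],[0,0,0.8,0,0,0,50],[0,0,0,0,0,0,50],[0,0,0,0,0,0,60],[0,0,0,0,0,0,66],[0,0,0,0,0,0,72],[0,0,0,0,0,0,80],[0,0,0,0,0,0,85],[0,0,0,0,0,0,85],[0,0,0,0,0,0,85]],
])

```text
time_s: 53.5
eef_pos: [0.4947, 0.2996, 0.0316]
eef_rot: [0.0, 0.69, 0.724, 0.0]
wrist_force: [0.6, -0.2, -0.6]
opening: 0.996
grasp_force: 0.0
```

jog_arm([
  [[0,0,0,0,0,0,85],[0,0,-6,0,0,0,85],[0,0,-12,0,0,0,85],[0,0,-20,0,0,0,85],[0,0,-26,0,0,0,85],[0,0,-26,0,0,0,85],[0,0,-26,0,0,0,85],[0,0,-20,0,0,0,85],[0,0,-8,0,0,0,85],[0,0,0,0,0,0,85]],
])

```text
time_s: 54.5
eef_pos: [0.4956, 0.3, 0.1775]
eef_rot: [0.001, 0.69, 0.724, 0.002]
wrist_force: [0.9, -0.2, -0.5]
opening: 0.996
grasp_force: 0.0
```

jog_arm([
  [[-10,0,-10,0,0,0,85],[-20,0,-10,0,0,0,85],[-20,0,-10,0,0,0,85],[-20,0,0,0,0,0,85],[-10,0,0,0,0,0,85],[0,0,0,0,0,0,85],[0,0,0,0,0,0,85],[0,0,0,0,0,0,85],[0,0,0,0,0,0,85],[0,0,0,0,0,0,85]],
])

```text
time_s: 55.5
eef_pos: [0.4982, 0.2203, 0.2053]
eef_rot: [-0.0, 0.69, 0.724, -0.0]
wrist_force: [-0.4, 0.7, 0.1]
opening: 0.992
grasp_force: 0.0
```

```bash
python3 chk.py | grep -v fence; python3 plan.py
```

```text
top offcut@deck [[462.8, -320.7], [93.8, 28.2], 86.7, np.float64(42.8), 256]
top lid@tray [[475.6, 304.7], [51.2, 21.6], 75.4, np.float64(103.2), 97]
top tape@tray [[475.1, 357.5], [31.3, 28.0], 8.5, np.float64(63.5), 78]
top square [[606.3, 11.3], [51.4, 49.8], 29.0, np.float64(28.4), 241]
top pencil [[420.0, 331.9], [224.4, 39.2], 86.4, np.float64(12.8), 96]
side offcut@deck [[460.3, -318.7], [96.0, 30.0], 88.5, np.float64(42.4), 125]
side lid@tray [[492.9, 302.7], [62.3, 65.4], 47.0, np.float64(102.8), 532]
side tape@tray [[488.4, 365.8], [53.6, 34.8], 2.0, np.float64(63.7), 333]
side square [[604.1, 14.3], [49.8, 55.8], 28.5, np.float64(28.3), 205]
side pencil [[415.7, 335.2], [33.5, 226.9], 2.7, np.float64(13.0), 512]
wrist lid@tray [[495.5, 301.9], [62.5, 62.3], 4.5, np.float64(104.9), 5493]
wrist tape@tray [[491.6, 356.1], [56.2, 17.4], 2.8, np.float64(64.9), 1648]
wrist square [[606.8, 13.5], [50.9, 50.8], 28.7, np.float64(29.6), 1608]
wrist pencil [[428.1, 295.9], [51.7, 152.1], 0.7, np.float64(15.0), 2994]
t 55.65 p [498.3 220.  205.4] yaw 1.619 open 1.0 grip 0.0 F [-1.   0.5  0.3] q [0.2  0.11 1.67 0.   1.36 0.15]
```

Everything is in place, within a few mm, so I hand in.

```bash
python3 -c "
from bench import ctrl
print(ctrl.hand_in())"
```

```text
the job is handed in; nothing more can be done
None
```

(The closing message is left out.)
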